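# Step the condenser turret to the phase-ring position

## Task

With the fingertips, push the tabs that stick out of the condenser turret's rim to turn it, either way round, until the position labelled with three dots is in line with the pointer on the holder, its tab straight above the pointer. Only push: do not take a tab between the fingers, leave the loose dust cap sitting on the turret, and do not disturb the objective, the bottle or the slide box. Finish clear of everything.

Things in the scene. Friction and masses are not known exactly. Their poses are not given: they have to be found in the camera images.
- holder: White round bench holder, fixed: 236 mm across the foot, 196 mm above it, top 68 mm over the bench. Origin on the turret's upright axis, at bench level. The turret turns on top of it.
- turret: White disc on the holder, 176 mm across, underside 72, top 100 mm over the bench; origin on its axis at the underside; x axis towards the three-dot tab. Five black tabs stick out level from its rim, 72 degrees apart. On top, inside each tab, a row of 1 to 5 raised black dots, 7 mm across, labels the position; further in is its round insert, 35 mm across.
- pointer_tip (a point): Outer end of the pointer, on its middle line, 152 mm from the turret's axis, at the height of its top (70 mm). The turret turns freely both ways round the upright axis, has no click positions, is held by light friction (about 2 N at a tab) and stays where it is left.
- index_ring: Grey band round the holder with one aluminium pointer, fixed, at a new angle each time. Origin on the turret's axis at bench level; its x axis points level outwards along the pointer. The pointer is a bar 10 mm wide reaching out to 152 mm from the axis, its top 70 mm over the bench: below the tabs, its outer 30 mm seen beyond them.
- cap_center (a point): Loose black round dust cap, 49 mm across below, 40 mm above, 24 mm high, on the middle of the turret inside a 6 mm high steel rim that centres it; it stays there. The point is its centre, 112 mm over the bench.
- objective_center (a point): Bystander: microscope objective standing on its thread, steel, 33 mm across, 52 mm high, loose. Point at its centre.
- bottle_center (a point): Bystander: small white bottle, 44 mm across, 110 mm high, loose. Point at its centre.
- slidebox_center (a point): Bystander: flat grey slide box, 85 x 60 x 30 mm, loose. Point at its centre.
- tab1 (a point): Black tab on the turret's rim labelled with one dot, by the clear glass insert. A bar 36 mm long (radially), 10 mm thick (sideways) and 14 mm high, of which 34 mm stand out from the rim. Origin at its centre, 104 mm from the turret's axis and 93 mm over the bench; x points radially outwards, y sideways (anticlockwise), z up.
- tab2 (a point): Black tab on the turret's rim labelled with two dots, by the slit insert. A bar 36 mm long (radially), 10 mm thick (sideways) and 14 mm high, of which 34 mm stand out from the rim. Origin at its centre, 104 mm from the turret's axis and 93 mm over the bench; x points radially outwards, y sideways (anticlockwise), z up.
- tab3 (a point): Black tab on the turret's rim labelled with THREE dots, by the ring-shaped insert: the wanted position. A bar 36 mm long (radially), 10 mm thick (sideways) and 14 mm high, of which 34 mm stand out from the rim. Origin at its centre, 104 mm from the turret's axis and 93 mm over the bench; x points radially outwards, y sideways (anticlockwise), z up.
- tab4 (a point): Black tab on the turret's rim labelled with four dots, by the half-covered insert. A bar 36 mm long (radially), 10 mm thick (sideways) and 14 mm high, of which 34 mm stand out from the rim. Origin at its centre, 104 mm from the turret's axis and 93 mm over the bench; x points radially outwards, y sideways (anticlockwise), z up.
- tab5 (a point): Black tab on the turret's rim labelled with five dots, by the pinhole insert. A bar 36 mm long (radially), 10 mm thick (sideways) and 14 mm high, of which 34 mm stand out from the rim. Origin at its centre, 104 mm from the turret's axis and 93 mm over the bench; x points radially outwards, y sideways (anticlockwise), z up.
There are look-alikes about, which are no part of the job. Of the things shaped like the holder, the white one is meant.

How it is judged:
By the outcome, as a careful person would: the job done as asked, in the order asked, and still so for the second after the job is handed in, with the robot touching nothing.
It also fails if it takes over 48 s, if anything falls off the work surface, if the arm or the gripper's body presses on something with over 40 N, if the wrist force passes 120 N, or if a joint passes its speed limit or range.

## Robot

A 7-joint arm with a two-finger parallel gripper is mounted at the origin on the work surface. World frame = base frame: x ahead of the robot, y to its left, z up, the work surface at z = 0. Lengths are in m, angles in rad, forces in N, time in s.
With the tool pointing down it reaches from about 0.425 to 0.95 m from the base axis. Payload 16.7 kg.
Tool frame: the origin (TCP) lies at the very end of the fingers, on their centre line; the grasp point (between the pads) lies manip.grasp_offset behind it (manip.grasp_offset is the distance from the TCP to the grasp point, in m); z points along the fingers, y is the direction in which the jaws open and shut (so a half turn about z gives the same grasp; the last joint's range is limited). The gripper opens to 94 mm and grips with 3 to 60 N. Pads are 16 mm wide; open, the fingers measure 119 mm over their backs; the gripper's body (75 mm by 177 mm) begins 78 mm behind the grasp point.
Start: joints at [-0.149, 0.426, 0.074, 1.606, -0.034, 1.111, -0.067], TCP at [0.675, -0, 0.17] pointing down, gripper open.
Joint ranges: [-2.85, 2.85], [-0.5, 2.14], [-1.23, 1.37], [0.21, 2.46], [-1.02, 4.16], [0.16, 2.05], [-2.73, 2.73]. Speed limits (rad/s): [1.89, 1.89, 2.39, 2.39, 3.01, 3.01, 3.01].

## Interface

Orientations are given as a 3x3 rotation matrix whose columns are the frame's x, y, z axes.
In Python, from station import manip gives the robot as it stands.
- The arm moves only by the tool apply_moves, never from a script. Its argument "deltas" is a list of rows, each a list of 6 numbers: the shift along the tool's x, y, z in m, then the turn, a rotation vector about the tool's x, y, z in degrees. A call has 1 to 12 rows; each row shifts and turns the pose as measured when the row begins, along the tool's axes as they then stand; what a row does not reach is not made up. A row lasts 1/12 s, in which the tool goes at most 41.7 mm and 7.16 degrees, less where a joint would pass 70% of its speed; a pose out of reach is approached as far as the arm can. A call with a gripper value outside its range is refused whole. "gripper" is the closure, from -1 (fully open) to 1 (shut), set as the call begins (left out, the last holds). The fingers move at their own pace and stop on an object; "squeeze" is the grip in N (left out, the last holds). Time passes only in rows, so rows that do not move let the fingers close. It gives the time, the measured TCP pose, the force and the opening at its end, in the units of the state.
- manip.get_state(): the state, without advancing time (a new reading comes with each control period).
- manip.camera(name): name is "scene" or "side" or "wrist"; returns a dict with "pixels" (420x560x3 uint8, blue, green, red), "fovy" (degrees; the focal length in pixels is half the picture's height over the tangent of half this angle, whatever the lens; pixels are square), "cx", "cy" (the principal point, pixels), "k1" (the pictures are not rectified: a ray, as slopes to the right and down, at radius r is drawn at 1 + k1 r^2 times it, then the intrinsics apply), "cam_to_world" (4x4, takes a point from camera to world coordinates). Camera axes: x right, y down, z forward; pixel columns grow to the right and rows downward; lengths in m; the calibration is good to about 2 mm. A picture is of the moment at which its call begins. There is no depth.
- manip.job_done(): hands the job in, once; it reports no verdict.
Trained networks look in the newest picture that a camera, given by its name, has taken for a name from the list of things; names that differ only in an ending like _2 or _b are one class to them, and where a whole thing is asked for, a point or a joint stands for the part that bears it (a point fixed in the world has none). Each returns a list of dicts, best first, with "p" (0 to 1); they miss things now and then, are a little off and sometimes report something else, mostly with a low value. They report only what shows in the picture. A call takes as long as a camera call. They do not tell look-alikes from the thing itself.
- manip.search_frame(camera, label): "box" ([left, top, right, bottom] in pixels, round what is visible of it).
- manip.tip_of(camera, label): "uv" ([column, row] in pixels: a listed point, or the origin of a listed thing).
The state is a dict: "time_s": time; "joint_positions": joint angles; "qvel": joint speeds; "tau": joint torques, N m; "eef_pos": TCP position; "tcp_rot": TCP orientation; "wrist_force": force on the tool from outside, world axes, zero at the start; "ft_torque": the same for the moment, N m; "gripper_width": opening from 0.0 (shut) to 1.0 (fully open).
Only numpy, scipy, OpenCV 4.12 (cv2) and the standard library are available. Lean on these libraries where they do the work, as an engineer would, in place of code of your own. Each camera call takes 0.05 s, during which the arm holds its last target.

## Working session

There is one attempt and no reset: what is moved stays moved. The work goes in short steps, Python scripts to look and compute and a tool call to move; the robot and the scene stay as the last step left them, time stands still between calls to the robot, and variables do not carry over. Pictures are saved under pics/ and viewed, and the job is handed in when it is done.

Besides the shell and the picture viewer there is one more tool, called by a JSON object that holds its "op" and its "data", one argument or row to a line. apply_moves: Moves the arm, as the interface text tells. Its arguments: {"type":"object","properties":{"deltas":{"type":"array"},"gripper":{"type":"number"},"squeeze":{"type":"number"}},"required":["deltas"]}

```bash
mkdir -p pics; ls; cat > h.py <<'E'
import numpy as np,cv2
from station import manip
def cam(n):
    return manip.camera(n)
def save(c,f,scale=1,crop=None):
    im=c["pixels"]
    if crop: l,t,r,b=crop; im=im[t:b,l:r]
    im=cv2.resize(im,None,fx=scale,fy=scale,interpolation=cv2.INTER_CUBIC)
    cv2.imwrite("pics/"+f,im)
def KD(c):
    H=c["pixels"].shape[0]; f=H/2/np.tan(np.radians(c["fovy"])/2)
    return np.array([[f,0,c["cx"]],[0,f,c["cy"]],[0,0,1.]]),np.array([c["k1"],0,0,0,0.])
def ray(c,uv):
    K,D=KD(c); p=cv2.undistortPoints(np.array([[uv]],float),K,D)[0,0]
    T=np.array(c["cam_to_world"]); d=T[:3,:3]@np.array([p[0],p[1],1]); return T[:3,3],d
def atz(c,uv,z):
    o,d=ray(c,uv); return o+d*(z-o[2])/d[2]
def proj(c,P):
    K,D=KD(c); T=np.linalg.inv(np.array(c["cam_to_world"]))
    return cv2.projectPoints(np.array(P,float).reshape(-1,1,3),cv2.Rodrigues(T[:3,:3])[0],T[:3,3],K,D)[0][:,0]
E
python3 - <<'E'
from h import *
np.set_printoptions(precision=3,suppress=True)
for n in ["scene","side","wrist"]:
    c=cam(n); save(c,n+"0.png",1.4)
    print(n,np.array(c["cam_to_world"]).round(3).tolist(),c["fovy"])
    for l in ["holder","turret","index_ring"]:
        print(l,[(np.array(d["box"]).round().tolist(),round(d["p"],2)) for d in manip.search_frame(n,l)][:4])
    for l in ["pointer_tip","cap_center","tab3","tab1","tab2","tab4","tab5","objective_center","bottle_center","slidebox_center"]:
        print(l,[(np.array(d["uv"]).round(1).tolist(),round(d["p"],2)) for d in manip.tip_of(n,l)][:4])
print(manip.get_state()["time_s"],manip.grasp_offset)
E
```

```text
pics
scene [[0.847, 0.431, -0.312, 0.881], [0.532, -0.694, 0.485, -0.697], [-0.008, -0.577, -0.817, 1.304], [0.0, 0.0, 0.0, 1.0]] 44.15614464482302
holder [([309.0, 178.0, 386.0, 250.0], 0.78), ([235.0, 86.0, 310.0, 149.0], 0.63), ([316.0, 174.0, 389.0, 231.0], 0.43)]
turret [([318.0, 175.0, 392.0, 234.0], 0.68), ([236.0, 78.0, 307.0, 132.0], 0.55)]
index_ring [([316.0, 167.0, 387.0, 236.0], 0.88)]
pointer_tip [([330.0, 170.4], 0.9)]
cap_center [([355.2, 196.0], 0.5)]
tab3 [([366.4, 229.4], 0.93), ([272.8, 123.3], 0.89), ([303.4, 113.6], 0.87), ([292.0, 86.4], 0.84)]
tab1 [([366.4, 229.4], 0.93), ([272.8, 123.3], 0.89), ([303.4, 113.6], 0.87), ([292.0, 86.4], 0.84)]
tab2 [([366.4, 229.4], 0.93), ([272.8, 123.3], 0.89), ([303.4, 113.6], 0.87), ([292.0, 86.4], 0.84)]
tab4 [([366.4, 229.4], 0.93), ([272.8, 123.3], 0.89), ([303.4, 113.6], 0.87), ([292.0, 86.4], 0.84)]
tab5 [([366.4, 229.4], 0.93), ([272.8, 123.3], 0.89), ([303.4, 113.6], 0.87), ([292.0, 86.4], 0.84)]
objective_center [([362.3, 155.0], 0.54)]
bottle_center [([412.3, 148.3], 0.71)]
slidebox_center [([211.7, 335.0], 0.85)]

[... 1426 characters left out ...]
([53.0, 1.0, 285.0, 186.0], 0.82), ([47.0, 2.0, 285.0, 198.0], 0.64)]
pointer_tip [([51.6, 1.8], 0.63)]
cap_center [([167.9, 72.1], 0.71)]
tab3 [([260.0, 146.5], 0.92), ([144.3, 179.4], 0.88), ([265.1, 10.3], 0.85), ([70.7, 73.2], 0.74)]
tab1 [([260.0, 146.5], 0.92), ([144.3, 179.4], 0.88), ([265.1, 10.3], 0.85), ([70.7, 73.2], 0.74)]
tab2 [([260.0, 146.5], 0.92), ([144.3, 179.4], 0.88), ([265.1, 10.3], 0.85), ([70.7, 73.2], 0.74)]
tab4 [([260.0, 146.5], 0.92), ([144.3, 179.4], 0.88), ([265.1, 10.3], 0.85), ([70.7, 73.2], 0.74)]
tab5 [([260.0, 146.5], 0.92), ([144.3, 179.4], 0.88), ([265.1, 10.3], 0.85), ([70.7, 73.2], 0.74)]
objective_center []
bottle_center []
slidebox_center []
2.1 0.0188
```

View pics/scene0.png

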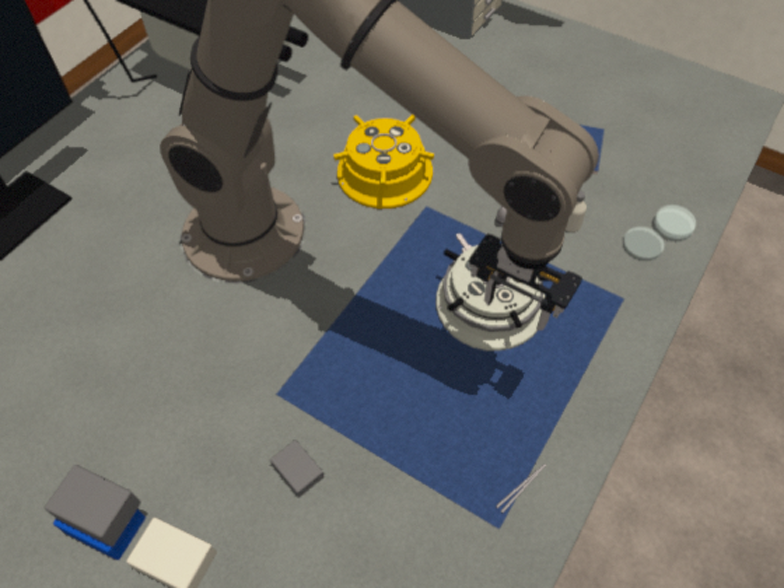

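View pics/side0.png

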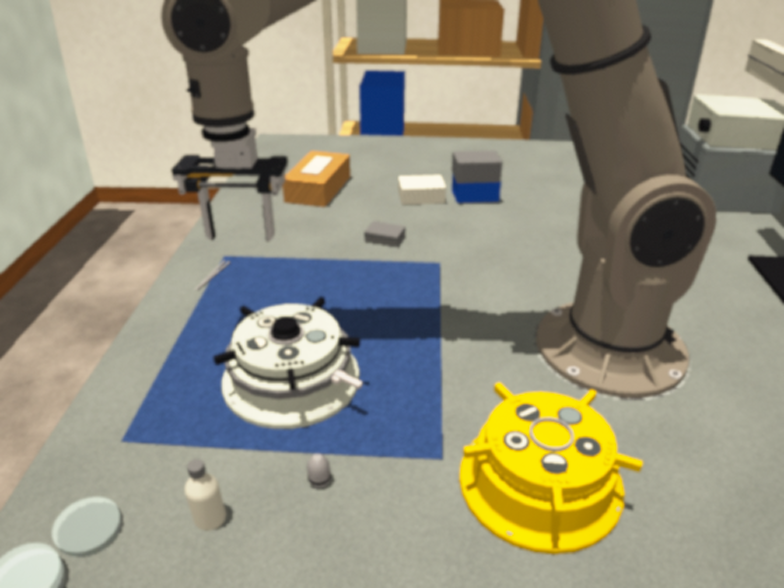

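View pics/wrist0.png

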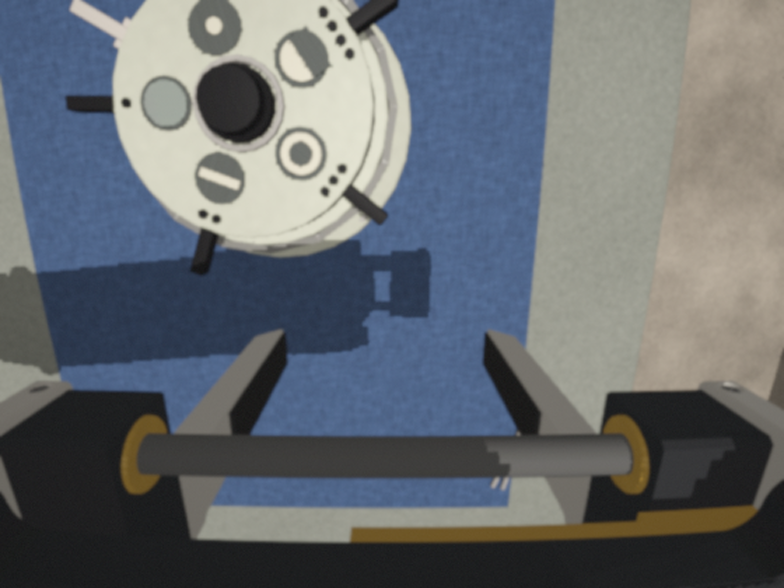

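The wrist picture shows the white turret at upper left with the three-dot tab (ring insert) at px (260,146). The pointer is at about (52,2), between tab1 and tab5. Candidates that could be confused with it: the white holder (scene 355,196) and the yellow look-alike (scene 272,105). Among the white one's tabs: tab1 (71,73), tab2 (144,179), tab4 (265,10). I choose the white holder and its ring-insert tab.

```bash
cat > m.py <<'E'
from h import *
from scipy.optimize import least_squares
def meas(names=("wrist","side","scene"),c0=None):
    cs={n:cam(n) for n in names}
    return cs
E
python3 - <<'E'
from h import *
np.set_printoptions(precision=4,suppress=True)
W=cam("wrist")
save(W,"w1.png",4,(215,100,290,170))
wt={n:d for n,d in zip(range(9),manip.tip_of("wrist","tab3"))}
tabs=[atz(W,d["uv"],.093) for d in wt.values()]; print(np.array(tabs))
print("cap w",[atz(W,d["uv"],.112) for d in manip.tip_of("wrist","cap_center")])
print("ptr w",[atz(W,d["uv"],.07) for d in manip.tip_of("wrist","pointer_tip")])
from scipy.optimize import least_squares
S=cam("side")
for d in manip.tip_of("side","tab3"): print("side tab",d["uv"],d["p"],atz(S,d["uv"],.093))
print("cap s",[atz(S,d["uv"],.112) for d in manip.tip_of("side","cap_center")])
print("ptr s",[atz(S,d["uv"],.07) for d in manip.tip_of("side","pointer_tip")])
for n,z in (("objective_center",.026),("bottle_center",.055),("slidebox_center",.015)):
    print(n,[atz(S,d["uv"],z) for d in manip.tip_of("side",n)][:1])
# triangulate cap
a,b=ray(W,manip.tip_of("wrist","cap_center")[0]["uv"]),ray(S,manip.tip_of("side","cap_center")[0]["uv"])
A=np.c_[a[1],-b[1]]; t=np.linalg.lstsq(A,b[0]-a[0],rcond=None)[0]; print("tri cap",a[0]+a[1]*t[0],b[0]+b[1]*t[1])
T=np.array([t for t in tabs if True])[:,:2]
f=lambda p:np.concatenate([[min(np.linalg.norm(t-p[:2]-.104*np.array([np.cos(p[2]+k*2*np.pi/5),np.sin(p[2]+k*2*np.pi/5)])) for k in range(5))] for t in T])
r=least_squares(f,[.55,.17,np.radians(-38)],x_scale=[.01,.01,.1]); print(r.x[:2],np.degrees(r.x[2]),r.fun)
E
```

```text
[[0.4757 0.1321 0.093 ]
 [0.5424 0.0309 0.093 ]
 [0.666  0.1847 0.093 ]
 [0.6614 0.0635 0.093 ]]
cap w [array([0.5777, 0.124 , 0.112 ])]
ptr w [array([0.4591, 0.1373, 0.07  ]), array([0.4509, 0.209 , 0.07  ])]
side tab [209.8, 269.9] 0.97 [0.5502 0.2278 0.093 ]
side tab [160.7, 253.9] 0.96 [0.6696 0.1825 0.093 ]
side tab [398.0, 356.1] 0.85 [0.1867 0.4303 0.093 ]
side tab [360.7, 279.8] 0.8 [0.234  0.2393 0.093 ]
side tab [245.8, 247.3] 0.73 [0.4835 0.1464 0.093 ]
side tab [418.3, 284.4] 0.66 [0.1162 0.2473 0.093 ]
side tab [337.8, 321.3] 0.6 [0.2868 0.3554 0.093 ]
side tab [225.6, 217.8] 0.58 [0.5478 0.0329 0.093 ]
side tab [181.1, 221.7] 0.58 [0.6543 0.0567 0.093 ]
side tab [208.1, 248.0] 0.42 [0.568  0.1545 0.093 ]
cap s [array([0.5832, 0.1251, 0.112 ])]
ptr s [array([0.4511, 0.2193, 0.07  ])]
objective_center [array([0.4929, 0.3405, 0.026 ])]
bottle_center [array([0.6359, 0.4226, 0.055 ])]
slidebox_center [array([ 0.4535, -0.3973,  0.015 ])]
tri cap [0.5784 0.1237 0.1138] [0.583  0.1259 0.1126]
[0.5794 0.1279] -38.508930509593505 [0.0004 0.0007 0.0005 0.0007]
```

View pics/w1.png

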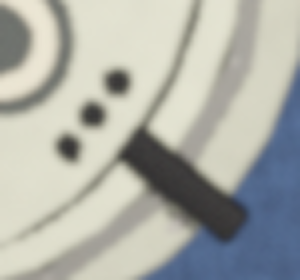

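The close crop shows three dots beside the chosen tab. Clockwise (about −174°) is the shorter way. The plan is one push on tab3 with shut fingers, turning the tool along with it.

{"op": "apply_moves", "data": {
  "deltas": [
    [0.002, -0.02, 0, 0, 0, -6.4],
    [0, 0, 0, 0, 0, -6.4],
    [0, 0, 0, 0, 0, -6.4],
    [0, 0, 0, 0, 0, -6.4],
    [0, 0, 0, 0, 0, -6.4],
    [0, 0, 0, 0, 0, -6.4],
    [0, 0, 0, 0, 0, -6.4],
    [0, 0, 0, 0, 0, -6.4],
    [0, 0, 0, 0, 0, 0]
  ],
  "gripper": 1
}}

```text
time_s: 3.5
eef_pos: [0.654, 0.0023, 0.1706]
tcp_rot: [[-0.806, 0.593, 0.0], [0.593, 0.806, -0.0], [-0.001, -0.0, -1.0]]
wrist_force: [-0.7, 1.0, 0.3]
gripper_width: 0.396
```

```bash
cat > st.py <<'E'
from h import *
import sys
np.set_printoptions(precision=4,suppress=True)
def st():
    s=manip.get_state(); R=np.array(s["tcp_rot"])
    print("t",s["time_s"],"pos",np.array(s["eef_pos"]),"yaw",round(np.degrees(np.arctan2(R[1,0],R[0,0])),2),"z",R[:,2],"q",np.array(s["joint_positions"]),"F",np.array(s["wrist_force"]),s["gripper_width"]); return s,R
def goto(C,phi,r,t,z,s,R,yaw):
    """delta in tool axes to pose at tab frame phi (deg)"""
    a=np.radians(phi); P=np.array([C[0]+r*np.cos(a)-t*np.sin(a),C[1]+r*np.sin(a)+t*np.cos(a),z])
    y0=np.degrees(np.arctan2(R[1,0],R[0,0]))
    print("target",P,"tool delta",R.T@(P-np.array(s["eef_pos"])),"tool dz",-(yaw-y0))
def turret(n,c):
    print(n,"ptr",[(np.array(d["uv"]).round(1),round(d["p"],2),atz(c,d["uv"],.07)[:2]) for d in manip.tip_of(n,"pointer_tip")][:2])
    print("cap",[(np.array(d["uv"]).round(1),round(d["p"],2),atz(c,d["uv"],.112)[:2]) for d in manip.tip_of(n,"cap_center")][:1])
    print("tabs",[(np.array(d["uv"]).round(1),round(d["p"],2),atz(c,d["uv"],.093)[:2]) for d in manip.tip_of(n,"tab3")])
E
python3 - <<'E'
from st import *
s,R=st()
c=cam("wrist"); save(c,"w2.png",1.4); turret("wrist",c)
goto((.579,.128),-38.5,.110,.024,.17,s,R,51.5)
E
```

```text
t 3.5 pos [0.654  0.0023 0.1706] yaw 143.66 z [ 0.0003 -0.0004 -1.    ] q [-0.0188  0.3949 -0.1105  1.6479  0.0481  1.1011  0.794 ] F [-0.7105  1.0288  0.2896] 0.3961636249958124
wrist ptr [(array([319.7,  82.9]), 0.48, array([0.5816, 0.1136]))]
cap [(array([335.1,  64.2]), 0.88, array([0.5782, 0.1247]))]
tabs [(array([228., 101.]), 0.8, array([0.5437, 0.0286])), (array([431.2, 109.6]), 0.8, array([0.6665, 0.1846])), (array([330.3, 178.6]), 0.63, array([0.6647, 0.0659]))]
target [0.68   0.0783 0.17  ] tool delta [0.024  0.0766 0.0006] tool dz 92.16231794896203
```

View pics/w2.png

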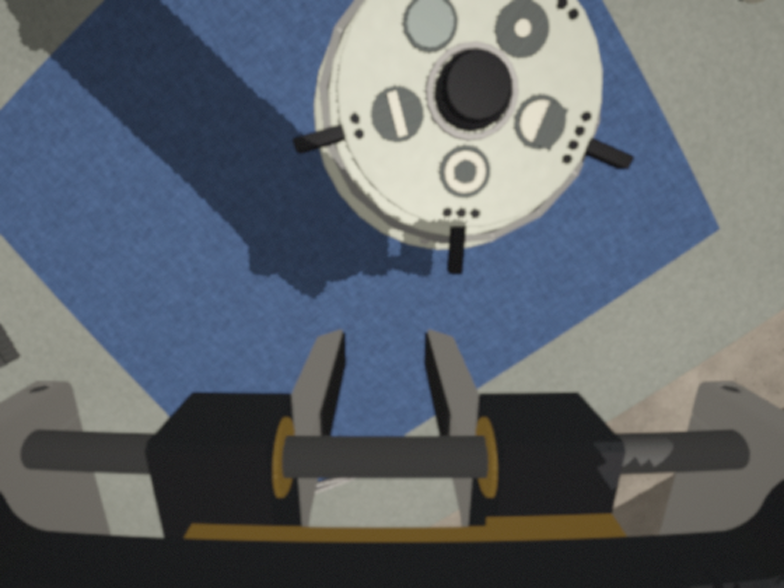

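The jaws open along the image horizontal, so tool y is tangential here and tool x points inward. That suits pushing with the back of a finger. tab3 is at about (330,178) px, with the pointer out of view.

```bash
python3 - <<'E'
from st import *
s,R=st()
from scipy.optimize import least_squares
T=np.array([[.5437,.0286],[.6665,.1846],[.6647,.0659]])
k=np.array([-1,1,0])
def f(p): a=p[2]+k*np.radians(72); return (T-p[:2]-.104*np.c_[np.cos(a),np.sin(a)]).ravel()
r=least_squares(f,[.58,.127,-.67]); print(r.x[:2],np.degrees(r.x[2]),r.fun)
goto((.579,.127),-38.5,.109,.028,.17,s,R,141.5)
E
```

```text
t 3.7 pos [0.654  0.0024 0.1706] yaw 143.1 z [ 0.0003 -0.0005 -1.    ] q [-0.0205  0.3949 -0.1083  1.648   0.0473  1.101   0.7848] F [-0.0483  0.0155  0.5136] 0.2319099592401278
[0.5805 0.1273] -37.62840765625886 [-0.0019 -0.0007  0.0001 -0.0014  0.0018  0.0021]
target [0.6817 0.0811 0.17  ] tool delta [0.025  0.0796 0.0006] tool dz 1.601279910412984
```

{"op": "apply_moves", "data": {
  "deltas": [
    [0.006, 0.02, 0, 0, 0, 0.5],
    [0.006, 0.02, 0, 0, 0, 0.5],
    [0.006, 0.02, 0, 0, 0, 0.5],
    [0.006, 0.02, 0, 0, 0, 0],
    [0, 0, 0, 0, 0, 0],
    [0, 0, 0, 0, 0, 0]
  ]
}}

```text
time_s: 4.2
eef_pos: [0.6854, 0.0821, 0.1705]
tcp_rot: [[-0.77, 0.638, 0.0], [0.638, 0.77, -0.002], [-0.001, -0.001, -1.0]]
wrist_force: [0.2, -1.2, 0.5]
gripper_width: 0.003
```

```bash
python3 - <<'E'
from st import *
s,R=st()
c=cam("wrist"); save(c,"w3.png",1.4); turret("wrist",c)
goto((.580,.127),-38.2,.109,.028,.17,s,R,141.8)
E
```

```text
t 4.2 pos [0.6854 0.0821 0.1705] yaw 140.39 z [ 0.0003 -0.0019 -1.    ] q [-0.1312  0.4541 -0.1148  1.5584  0.0576  1.1324  0.6207] F [ 0.1929 -1.176   0.4802] 0.002504582554616768
wrist ptr [(array([248.9, 101.9]), 0.52, array([0.5875, 0.1292]))]
cap [(array([236.9,  89.4]), 0.85, array([0.5777, 0.1283]))]
tabs [(array([343.3, 126.9]), 0.96, array([0.6668, 0.1855])), (array([140.2, 133.9]), 0.65, array([0.5432, 0.0267]))]
target [0.683  0.0816 0.17  ] tool delta [ 0.0015 -0.0019  0.0005] tool dz -1.408455846807982
```

View pics/w3.png

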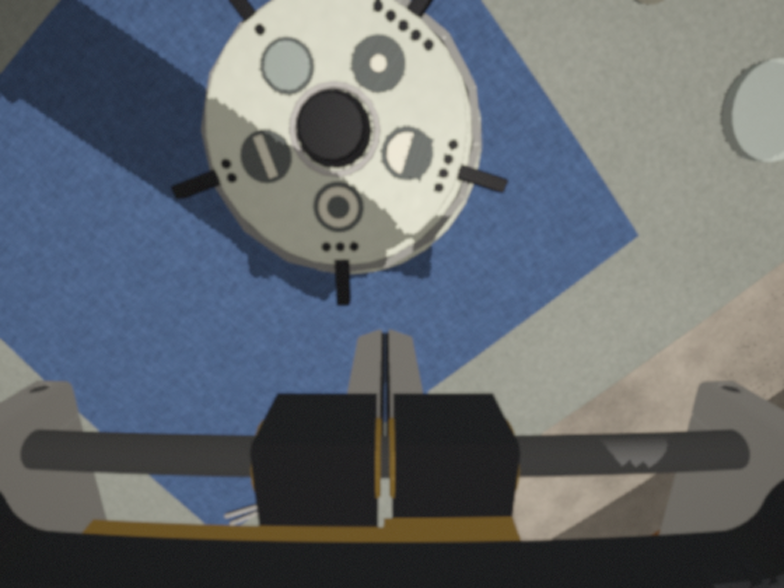

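tab3 is at (245,200) px, the shut fingertips at (275,240) px on the tab4 side. The tips are clear for the descent.

{"op": "apply_moves", "data": {
  "deltas": [
    [0.001, 0, 0.022, 0, 0, -0.5],
    [0, 0, 0.022, 0, 0, -0.5],
    [0, 0, 0.022, 0, 0, 0],
    [0, 0, 0.019, 0, 0, 0],
    [0, 0, 0, 0, 0, 0],
    [0, 0, 0, 0, 0, 0]
  ]
}}

```text
time_s: 4.9
eef_pos: [0.6855, 0.0745, 0.0859]
tcp_rot: [[-0.776, 0.631, 0.005], [0.631, 0.776, -0.003], [-0.006, 0.001, -1.0]]
wrist_force: [0.3, 0.5, 0.4]
gripper_width: 0.002
```

```bash
python3 - <<'E'
from st import *
s,R=st()
c=cam("wrist"); save(c,"w4.png",1.4); turret("wrist",c)
c=cam("side"); save(c,"s4.png",3,(130,190,330,320))
goto((.580,.127),-38.2,.109,.018,.084,s,R,141.8)
E
```

```text
t 4.9 pos [0.6855 0.0745 0.0859] yaw 140.88 z [ 0.0052 -0.0034 -1.    ] q [-0.1224  0.5256 -0.1137  1.6409  0.0743  0.9749  0.6256] F [0.3348 0.4892 0.4441] 0.0022611600816516593
wrist ptr []
cap [(array([229. ,  65.1]), 0.79, array([0.5789, 0.1265]))]
tabs [(array([242.9, 219.6]), 0.89, array([0.6616, 0.0639])), (array([ 97.7, 121.1]), 0.77, array([0.5416, 0.0315])), (array([377.7, 118.1]), 0.56, array([0.6646, 0.1844]))]
target [0.6768 0.0737 0.084 ] tool delta [ 0.0063 -0.0061  0.0019] tool dz -0.9247253895960057
```

View pics/w4.png

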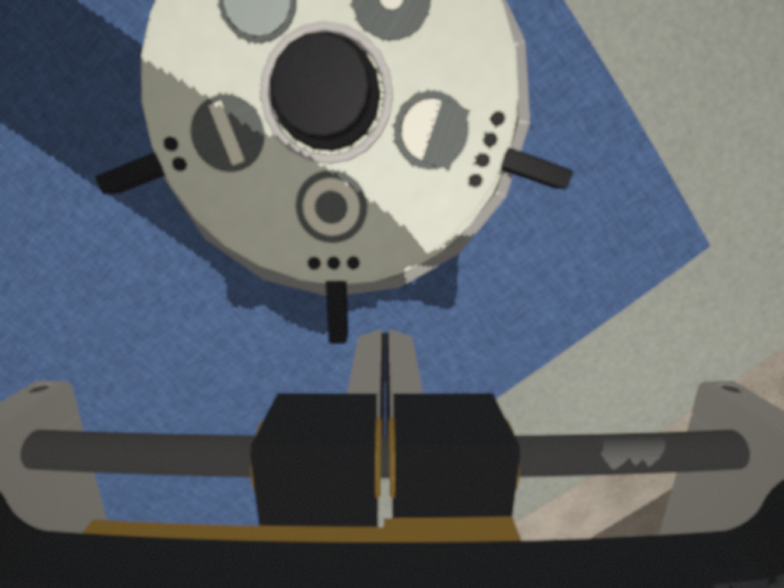

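View pics/s4.png

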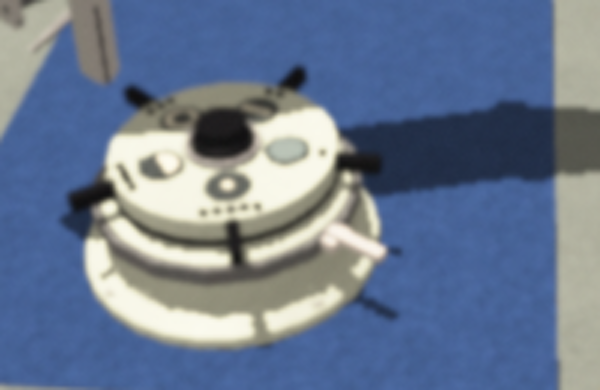

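The tips are at tab height (z 0.086), with t about 24 mm and r about 115 mm in the tab's frame. I'll shift 8 mm inward, then start the arc.

{"op": "apply_moves", "data": {
  "deltas": [
    [0.008, 0, 0.001, 0, 0, 0],
    [0, -0.003, 0, 0, 0, 0],
    [0, -0.003, 0, 0, 0, 0],
    [-0.001, -0.0075, 0, 0, 0, 4],
    [-0.001, -0.0075, 0, 0, 0, 4],
    [-0.001, -0.0075, 0, 0, 0, 4],
    [-0.001, -0.0075, 0, 0, 0, 4],
    [-0.001, -0.0075, 0, 0, 0, 4],
    [-0.001, -0.0075, 0, 0, 0, 4]
  ]
}}

```text
time_s: 5.9
eef_pos: [0.6453, 0.0425, 0.0896]
tcp_rot: [[-0.441, 0.897, 0.013], [0.897, 0.441, -0.001], [-0.006, 0.011, -1.0]]
wrist_force: [-0.5, 0.2, -1.1]
gripper_width: 0.003
```

```bash
cat >> st.py <<'E'
def where(C,s,R):
    p=np.array(s["eef_pos"])[:2]-np.array(C); y=np.degrees(np.arctan2(R[1,0],R[0,0])); phi=y-180
    a=np.radians(phi); print("phi_tool",phi%360-360,"r",p@[np.cos(a),np.sin(a)],"t",p@[-np.sin(a),np.cos(a)],"R",np.hypot(*p),"ang",np.degrees(np.arctan2(p[1],p[0])))
E
python3 - <<'E'
from st import *
s,R=st(); where((.58,.127),s,R)
c=cam("wrist"); save(c,"w5.png",1.4); turret("wrist",c)
E
```

```text
t 5.9 pos [0.6453 0.0425 0.0896] yaw 116.18 z [ 0.0129 -0.0008 -0.9999] q [-0.1529  0.4505 -0.0186  1.7557  0.0138  0.9228  0.2791] F [-0.457   0.2432 -1.1141] 0.003143128489384738
phi_tool -63.822655877406646 r 0.10467100052327917 t 0.02129286739871755 R 0.10681481429372836 ang -52.324068961995955
wrist ptr []
cap [(array([240.7,  85.1]), 0.74, array([0.5802, 0.1272]))]
tabs [(array([102.8,  11.4]), 0.98, array([0.475 , 0.1319])), (array([304., 220.]), 0.92, array([0.6612, 0.0619])), (array([143.7, 191.4]), 0.69, array([0.5426, 0.0291])), (array([390.4,  68. ]), 0.69, array([0.6641, 0.1846]))]
```

View pics/w5.png

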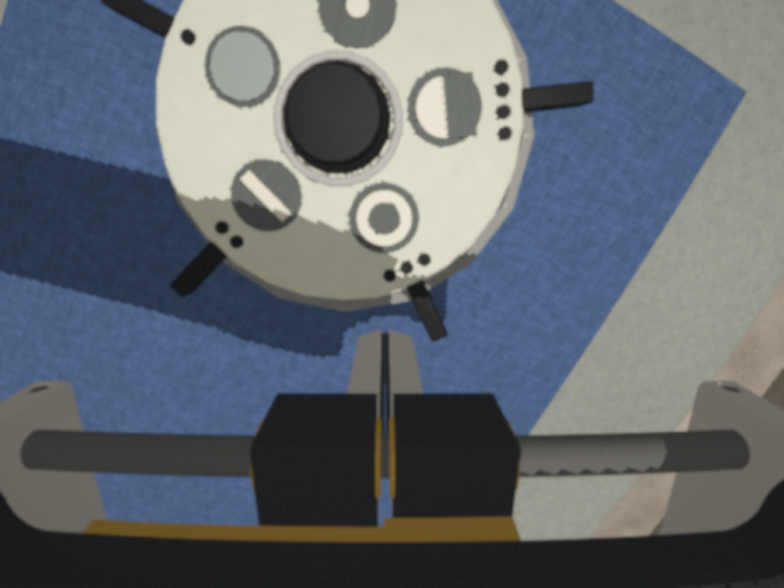

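```bash
python3 - <<'E'
from st import *
s,R=st(); 
for n in("wrist","side","scene"):
    c=cam(n); p=np.array(s["eef_pos"])
    print(n,proj(c,[p,p+R@[.008,0,0],p-R@[.008,0,0],p+R@[0,.0125,0],p+R@[0,0,-.05]]), "C/tab3",proj(c,[[.58,.127,.1],[.662,.063,.1]]))
    save(c,"v6"+n+".png",4 if n!="wrist" else 1.4,{"side":(120,180,280,310),"scene":(290,150,410,260)}.get(n))
    d=np.array(c["cam_to_world"]); print("cam in tool",R.T@(d[:3,3]-p))
E
```

```text
t 6.1 pos [0.6458 0.0432 0.0897] yaw 116.55 z [ 0.0131 -0.0007 -0.9999] q [-0.1528  0.4513 -0.02    1.7543  0.0146  0.9233  0.284 ] F [-0.2121  0.3037  0.0014] 0.007921252980728813
wrist [[274.1957 231.4077]
 [274.1901 221.7386]
 [274.2011 240.8915]
 [290.0543 231.4043]
 [274.0459 258.6383]] C/tab3 [[241.9174  88.2659]
 [305.6055 222.8064]]
cam in tool [ 0.0772  0.0004 -0.215 ]
side [[185.9356 219.8241]
 [186.6796 221.5478]
 [185.2003 218.1199]
 [180.9677 220.8973]
 [183.8294 202.846 ]] C/tab3 [[204.9896 237.9511]
 [177.035  220.7199]]
cam in tool [ 0.9064  0.1464 -0.6247]
scene [[359.5825 230.8444]
 [359.6256 228.3992]
 [359.5391 233.3055]
 [364.1422 231.1712]
 [361.4116 220.8638]] C/tab3 [[353.0084 197.3394]
 [368.5628 226.2788]]
cam in tool [-0.7747 -0.1066 -1.2108]
```

View pics/v6side.png

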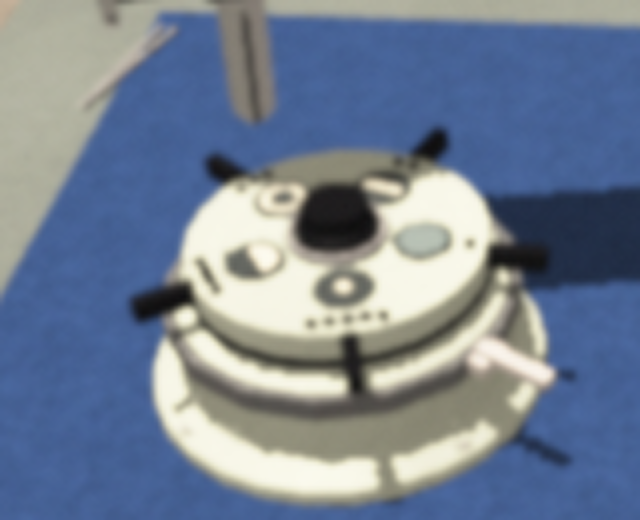

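View pics/v6scene.png

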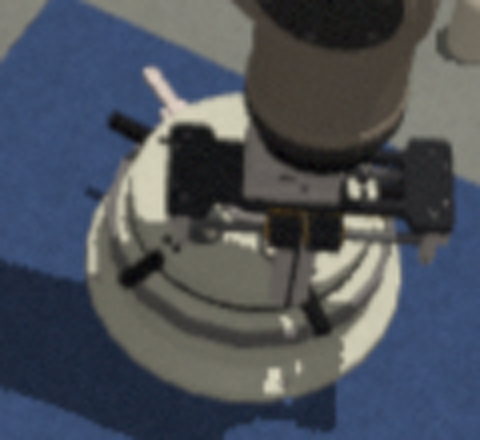

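The fingers passed over tab3 without touching it. In all three views the visible tips end above where the TCP projects (side 184,210 against 186,220; scene 363,226 against 360,231). I'll triangulate how far.

```bash
python3 - <<'E'
from st import *
from scipy.optimize import least_squares
s,R=st(); p=np.array(s["eef_pos"])
cs={n:cam(n) for n in("wrist","side","scene")}
ob={"side":(183.8,210),"scene":(362.8,226.3)}
def f(x): return np.concatenate([(proj(cs[n],[x])[0]-ob[n]) for n in ob]+[0.5*(proj(cs["wrist"],[x+R@[.008,0,0]])[0]-[274.3,237])])
r=least_squares(f,p); print(r.x,r.fun,"in tool",R.T@(r.x-p))
# wrist crop finger
save(cs["wrist"],"w7.png",5,(220,210,330,300)); save(cs["side"],"s7.png",10,(160,170,215,230))
E
```

```text
t 6.25 pos [0.6459 0.0435 0.0893] yaw 116.52 z [ 0.0127 -0.0005 -0.9999] q [-0.1528  0.452  -0.0203  1.754   0.0145  0.9233  0.2831] F [0.1183 0.8833 0.2493] 0.0023246263938461187
[0.6478 0.0421 0.1177] [ 0.1476  0.141  -1.6322 -0.3085  0.9102  0.1929] in tool [-0.0022  0.0014 -0.0283]
```

View pics/w7.png

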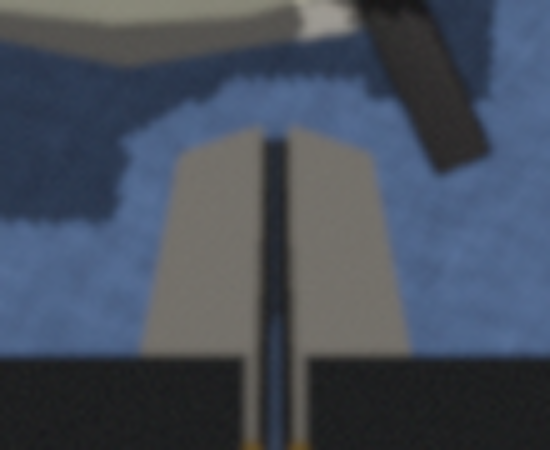

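View pics/s7.png

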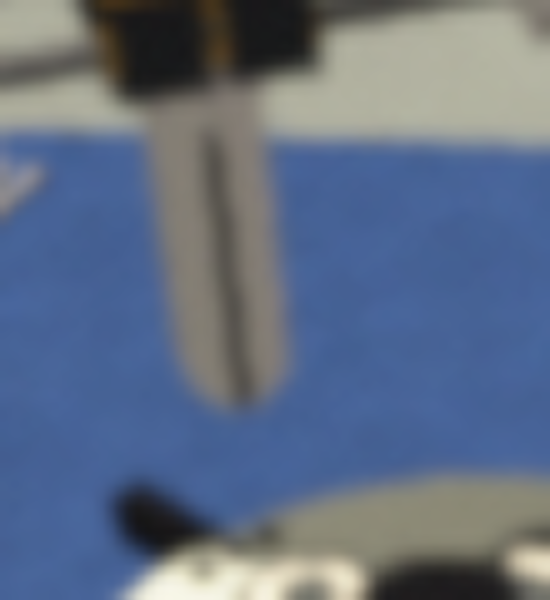

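The visible tips end about 28 mm short of the reported TCP, so to get them to z≈0.080 I command TCP z≈0.052. First I go back over tab3 at the present safe height, slightly raised.

{"op": "apply_moves", "data": {
  "deltas": [
    [0, 0, -0.015, 0, 0, 0],
    [0.0025, 0.0116, 0, 0, 0, -6.4],
    [0.0025, 0.0116, 0, 0, 0, -6.4],
    [0.0025, 0.0116, 0, 0, 0, -6.4],
    [0.0025, 0.0116, 0, 0, 0, -6.4],
    [0, 0.008, 0, 0, 0, 0],
    [0, 0, 0, 0, 0, 0]
  ]
}}

```text
time_s: 6.98
eef_pos: [0.6834, 0.0862, 0.1048]
tcp_rot: [[-0.8, 0.6, 0.012], [0.6, 0.8, -0.001], [-0.01, 0.006, -1.0]]
wrist_force: [0.0, -0.1, -0.1]
gripper_width: 0.007
```

```bash
python3 - <<'E'
from st import *
s,R=st(); where((.58,.127),s,R)
goto((.58,.127),-38.2,.106,.028,.1,s,R,141.8)
print("tilt in tool", R.T@[0,0,-1])
E
```

```text
t 6.9833 pos [0.6834 0.0862 0.1048] yaw 143.12 z [ 0.0116 -0.0007 -0.9999] q [-0.1313  0.5023 -0.1238  1.6342  0.0749  0.9985  0.6473] F [ 0.0075 -0.0593 -0.1486] 0.00652367120173209
phi_tool -36.87705785379984 r 0.10714968796428208 t 0.029397066610322115 R 0.11110914974085045 ang -21.535162813249762
target [0.6806 0.0835 0.1   ] tool delta [ 0.0006 -0.0039  0.0047] tool dz 1.3229421462001483
tilt in tool [ 0.0097 -0.0064  0.9999]
```

{"op": "apply_moves", "data": {
  "deltas": [
    [0, 0, 0.018, 0.4, 0.5, 0.5],
    [0, 0, 0.018, 0, 0, 0.5],
    [0, 0, 0.015, 0, 0, 0.3],
    [0, 0, 0, 0, 0, 0],
    [0, 0, 0, 0, 0, 0]
  ]
}}

```text
time_s: 7.4
eef_pos: [0.6836, 0.0848, 0.0526]
tcp_rot: [[-0.774, 0.633, 0.001], [0.633, 0.774, -0.002], [-0.002, -0.001, -1.0]]
wrist_force: [0.9, -0.1, 0.4]
gripper_width: 0.006
```

```bash
python3 - <<'E'
from st import *
s,R=st(); where((.58,.127),s,R)
goto((.58,.127),-38.2,.106,.018,.052,s,R,141.8)
print("tilt in tool", R.T@[0,0,-1])
c=cam("wrist"); save(c,"w8.png",1.4); save(cam("side"),"s8.png",4,(120,180,280,310))
E
```

```text
t 7.4 pos [0.6836 0.0848 0.0526] yaw 140.73 z [ 0.0008 -0.0017 -1.    ] q [-0.1385  0.5622 -0.1108  1.661   0.0764  0.9222  0.6068] F [ 0.9213 -0.109   0.3941] 0.005894216094826848
phi_tool -39.27305505130846 r 0.10696323016928357 t 0.032926185718944664 R 0.11191633622597537 ang -22.16326892340741
target [0.6744 0.0756 0.052 ] tool delta [ 0.0013 -0.0129  0.0006] tool dz -1.0730550513085007
tilt in tool [0.0017 0.0009 1.    ]
```

View pics/w8.png

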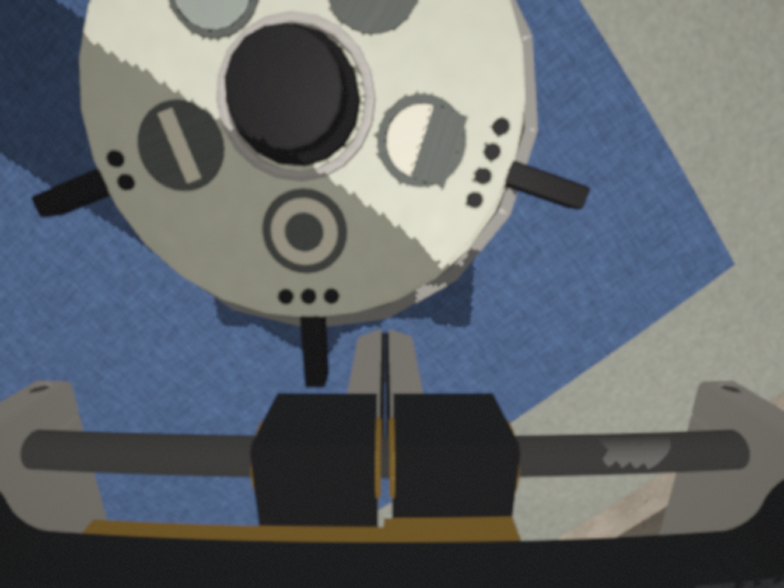

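View pics/s8.png

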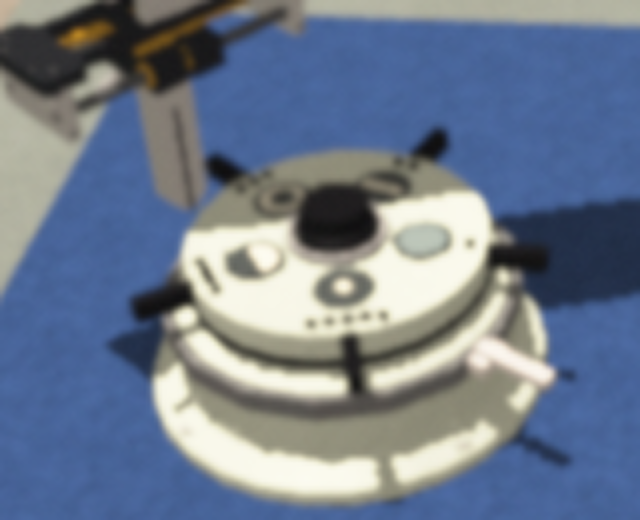

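The tips are now beside tab3 at its height: finger edge at (256,240) px, tab at (224,250) px, a gap of about 12 mm. Push now.

{"op": "apply_moves", "data": {
  "deltas": [
    [0, -0.006, 0, 0, 0, 0],
    [0, -0.006, 0, 0, 0, 0],
    [0, -0.003, 0, 0, 0, 0],
    [-0.0013, -0.0078, 0, 0, 0, 4],
    [-0.0013, -0.0078, 0, 0, 0, 4],
    [-0.0013, -0.0078, 0, 0, 0, 4],
    [-0.0013, -0.0078, 0, 0, 0, 4]
  ]
}}

```text
time_s: 8.08
eef_pos: [0.6573, 0.047, 0.0588]
tcp_rot: [[-0.562, 0.827, 0.01], [0.827, 0.562, 0.002], [-0.004, 0.01, -1.0]]
wrist_force: [0.8, 1.3, 0.2]
gripper_width: 0.004
```

```bash
python3 - <<'E'
from st import *
s,R=st(); where((.58,.127),s,R)
c=cam("wrist"); save(c,"w9.png",1.4); turret("wrist",c)
print("tilt in tool", R.T@[0,0,-1])
E
```

```text
t 8.0833 pos [0.6573 0.047  0.0588] yaw 124.22 z [ 0.0104  0.0019 -0.9999] q [-0.1357  0.5047 -0.0445  1.7443  0.0278  0.8826  0.4053] F [0.809  1.2503 0.2471] 0.004497005655367717
phi_tool -55.77502517778453 r 0.10967138073900937 t 0.018946212769808738 R 0.11129587023569032 ang -45.97366767493926
wrist ptr []
cap [(array([239.9,  65.7]), 0.9, array([0.5807, 0.1278]))]
tabs [(array([406. , 124.2]), 0.93, array([0.6781, 0.1596])), (array([ 86.6, 137.7]), 0.84, array([0.5195, 0.0427])), (array([254.8, 240.6]), 0.84, array([0.6432, 0.0445]))]
tilt in tool [ 0.0043 -0.0097  0.9999]
```

View pics/w9.png

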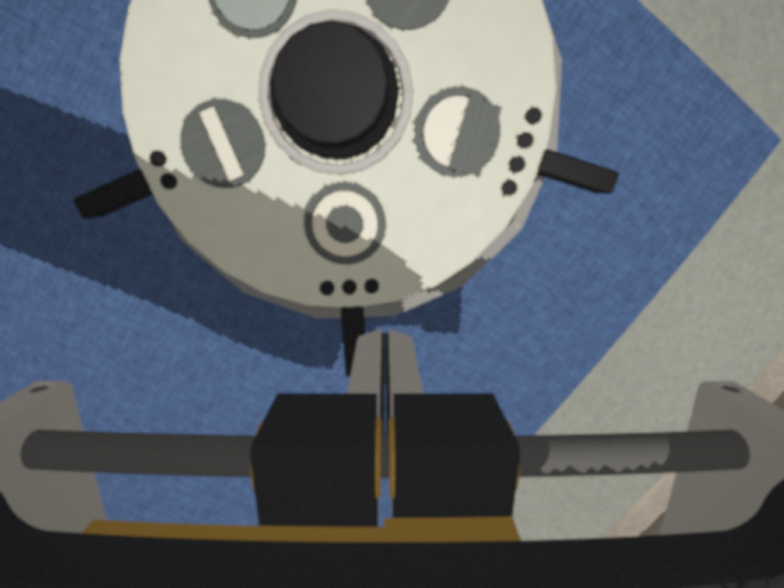

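Turret follows: tab3 (ring insert) is now at about −53°, touching the finger. I'll continue and correct the height drift and tilt.

{"op": "apply_moves", "data": {
  "deltas": [
    [-0.0008, -0.0078, 0.004, 0.5, 0.2, 4],
    [-0.0008, -0.0078, 0.003, 0.1, 0, 4],
    [-0.0008, -0.0078, 0.002, 0.1, 0, 4],
    [-0.0012, -0.0078, 0.001, 0.1, 0, 4],
    [-0.0012, -0.0078, 0.001, 0.1, 0, 4],
    [-0.0012, -0.0078, 0.001, 0.1, 0, 4],
    [-0.0012, -0.0078, 0.001, 0.1, 0, 4],
    [-0.0012, -0.0078, 0.001, 0.1, 0, 4]
  ]
}}

```text
time_s: 8.95
eef_pos: [0.6102, 0.0218, 0.0484]
tcp_rot: [[-0.048, 0.999, 0.002], [0.999, 0.048, -0.0], [-0.0, 0.002, -1.0]]
wrist_force: [1.6, -0.2, 1.3]
gripper_width: 0.007
```

```bash
python3 - <<'E'
from st import *
s,R=st(); where((.58,.127),s,R)
c=cam("wrist"); save(c,"w10.png",1.4); turret("wrist",c)
print("tilt in tool", R.T@[0,0,-1])
E
```

```text
t 8.95 pos [0.6102 0.0218 0.0484] yaw 92.78 z [ 0.0021 -0.0002 -1.    ] q [-0.2074  0.454   0.0847  1.8645 -0.0499  0.823  -0.049 ] F [ 1.5816 -0.1608  1.3065] 0.007360561930357989
phi_tool -87.22430484271058 r 0.10653540479146954 t 0.02507883852786246 R 0.10944743311740512 ang -73.9778307103104
wrist ptr [(array([407.6, 122.5]), 0.42, array([0.6928, 0.1087]))]
cap [(array([221.6,  69. ]), 0.94, array([0.5792, 0.1268]))]
tabs [(array([ 70.4, 147.4]), 0.71, array([0.4853, 0.0845])), (array([247.3, 252.5]), 0.71, array([0.5926, 0.0228])), (array([406.4, 122.4]), 0.6, array([0.6818, 0.1075]))]
tilt in tool [ 0.0003 -0.0021  1.    ]
```

View pics/w10.png

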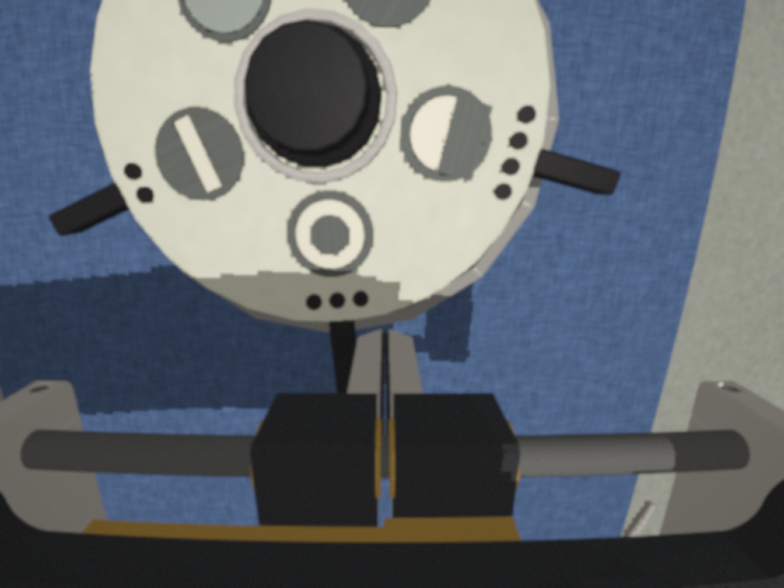

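tab3 is at about −83° with good contact. Continue.

{"op": "apply_moves", "data": {
  "deltas": [
    [-0.0012, -0.0084, -0.001, 0.1, 0, 3.7],
    [-0.0012, -0.0084, -0.001, 0.1, 0, 3.7],
    [-0.0012, -0.0084, 0, 0.1, 0, 3.7],
    [-0.0012, -0.0084, 0, 0.1, 0, 3.7],
    [-0.0012, -0.0084, 0, 0.1, 0, 3.7],
    [-0.0012, -0.0084, 0, 0.1, 0, 3.7],
    [-0.0012, -0.0084, 0, 0.1, 0, 3.7],
    [-0.0012, -0.0084, 0, 0.1, 0, 3.7],
    [-0.0012, -0.0084, 0, 0.1, 0, 3.7]
  ]
}}

```text
time_s: 9.9
eef_pos: [0.5402, 0.0274, 0.0505]
tcp_rot: [[0.495, 0.869, -0.009], [0.869, -0.495, 0.002], [-0.002, -0.009, -1.0]]
wrist_force: [1.6, -0.7, -1.1]
gripper_width: 0.004
```

```bash
python3 - <<'E'
from st import *
s,R=st(); where((.58,.127),s,R)
c=cam("wrist"); save(c,"w11.png",1.4); turret("wrist",c)
print("tilt in tool", R.T@[0,0,-1])
E
```

```text
t 9.9 pos [0.5402 0.0274 0.0505] yaw 60.32 z [-0.0086  0.0025 -1.    ] q [-0.3407  0.3638  0.2113  2.0171 -0.1116  0.7794 -0.5808] F [ 1.6239 -0.7316 -1.1209] 0.0041700708486583915
phi_tool -119.67941283742971 r 0.10626279396427428 t 0.014737778640598949 R 0.10727993055717878 ang -111.78332883475625
wrist ptr [(array([22.8, 83.2]), 0.89, array([0.4486, 0.2066]))]
cap [(array([242.1,  71.4]), 0.95, array([0.5787, 0.127 ]))]
tabs [(array([ 79.8, 136. ]), 0.84, array([0.4759, 0.1505])), (array([413.8, 139.2]), 0.69, array([0.6471, 0.0501]))]
tilt in tool [0.0021 0.0087 1.    ]
```

View pics/w11.png

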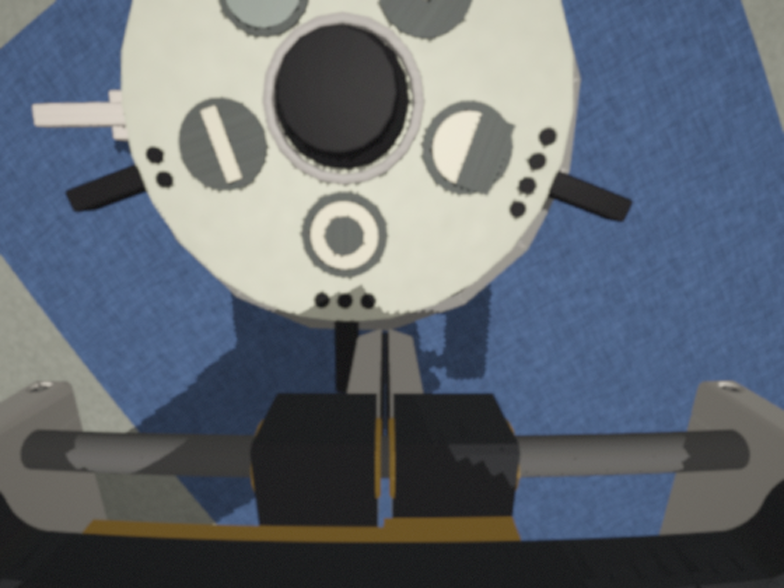

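Pointer tip now shows at (22.8,83.2), at about 148.6°. tab3 is at about −120.8°, leaving about 90.6° clockwise.

{"op": "apply_moves", "data": {
  "deltas": [
    [-0.0012, -0.008, 0, -0.3, 0.1, 3.9],
    [-0.0012, -0.008, 0, -0.2, 0, 3.9],
    [-0.0012, -0.008, 0, 0, 0, 3.9],
    [-0.0012, -0.008, 0, 0, 0, 3.9],
    [-0.0012, -0.008, 0, 0, 0, 3.9],
    [-0.0012, -0.008, 0, 0, 0, 3.9],
    [-0.0012, -0.008, 0, 0, 0, 3.9],
    [-0.0012, -0.008, 0, 0, 0, 3.9],
    [-0.0012, -0.008, 0, 0, 0, 3.9],
    [-0.0012, -0.008, 0, 0, 0, 3.9]
  ]
}}

```text
time_s: 10.93
eef_pos: [0.4866, 0.0744, 0.0512]
tcp_rot: [[0.929, 0.37, 0.008], [0.37, -0.929, -0.004], [0.006, 0.007, -1.0]]
wrist_force: [1.9, -1.8, -0.7]
gripper_width: 0.005
```

```bash
python3 - <<'E'
from st import *
s,R=st(); where((.58,.127),s,R)
c=cam("wrist"); save(c,"w12.png",1.4); turret("wrist",c)
print("tilt in tool", R.T@[0,0,-1])
E
```

```text
t 10.9333 pos [0.4866 0.0744 0.0512] yaw 21.74 z [ 0.0085 -0.004  -1.    ] q [-0.5869  0.2906  0.3494  2.1414 -0.1395  0.7239 -1.3383] F [ 1.8835 -1.8089 -0.7492] 0.0053094044216182535
phi_tool -158.26383054952254 r 0.10625069860628952 t 0.014228255440608118 R 0.10719913342563814 ang -150.63660732729255
wrist ptr [(array([ 88. , 221.5]), 0.61, array([0.4486, 0.2065]))]
cap [(array([246.7,  68.3]), 0.61, array([0.5798, 0.1278]))]
tabs [(array([247.8, 247.7]), 0.84, array([0.4827, 0.0927])), (array([415.7, 140.7]), 0.76, array([0.5833, 0.0236])), (array([ 81.4, 129.2]), 0.67, array([0.5164, 0.2111]))]
tilt in tool [-0.0064 -0.0069  1.    ]
```

View pics/w12.png

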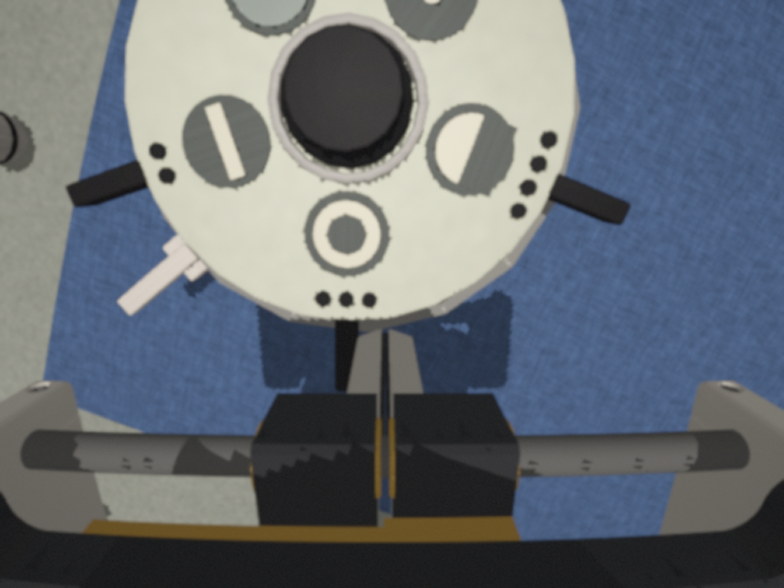

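tab3 is at about −160.6° and the target is about −211.4°. Continue, a bit shorter.

{"op": "apply_moves", "data": {
  "deltas": [
    [-0.0012, -0.008, 0, 0.3, -0.3, 3.9],
    [-0.0012, -0.008, 0, 0.1, 0, 3.9],
    [-0.0012, -0.008, 0, 0, 0, 3.9],
    [-0.0012, -0.008, 0, 0, 0, 3.9],
    [-0.0012, -0.008, 0, 0, 0, 3.9],
    [-0.0012, -0.008, 0, 0, 0, 3.9],
    [-0.0012, -0.008, 0, 0, 0, 3.9],
    [-0.0012, -0.008, 0, 0, 0, 3.9],
    [-0.0012, -0.008, 0, 0, 0, 3.9],
    [-0.0006, -0.004, 0, 0, 0, 2]
  ]
}}

```text
time_s: 11.97
eef_pos: [0.4736, 0.1412, 0.0512]
tcp_rot: [[0.965, -0.262, 0.003], [-0.262, -0.965, -0.003], [0.003, 0.002, -1.0]]
wrist_force: [-1.4, -0.7, 1.1]
gripper_width: 0.007
```

```bash
python3 - <<'E'
from st import *
s,R=st(); where((.58,.127),s,R)
c=cam("wrist"); save(c,"w13.png",1.4); turret("wrist",c)
print("tilt in tool", R.T@[0,0,-1])
E
```

```text
t 11.9667 pos [0.4736 0.1412 0.0512] yaw -15.19 z [ 0.0025 -0.0032 -1.    ] q [-0.817   0.3091  0.4647  2.1371 -0.1987  0.7352 -2.0594] F [-1.4463 -0.6893  1.103 ] 0.00652519577799647
phi_tool -195.19316698288492 r 0.106427988306681 t 0.014176845062476176 R 0.10736805684621699 ang 172.39430721994088
wrist ptr [(array([200.8, 287.8]), 0.61, array([0.4498, 0.2072]))]
cap [(array([245.6,  68.4]), 0.84, array([0.5798, 0.1283]))]
tabs [(array([412.4, 141.2]), 0.88, array([0.5201, 0.0446])), (array([ 82.7, 127.1]), 0.78, array([0.5799, 0.2314])), (array([250. , 251.4]), 0.67, array([0.478 , 0.1575]))]
tilt in tool [-0.0033 -0.0025  1.    ]
```

View pics/w13.png

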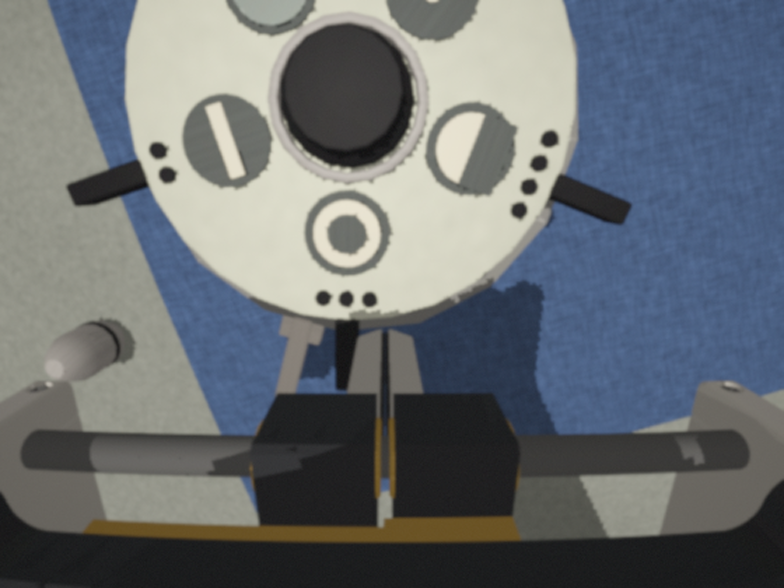

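tab3 is at about 162°, roughly 13.5° short of the pointer. I'll go about 11° and then measure.

{"op": "apply_moves", "data": {
  "deltas": [
    [-0.0012, -0.008, 0, 0.1, -0.1, 3.9],
    [-0.0012, -0.008, 0, 0, 0, 3.9],
    [-0.0006, -0.004, 0, 0, 0, 2],
    [-0.0003, -0.002, 0, 0, 0, 1],
    [0, 0, 0, 0, 0, 0]
  ]
}}

```text
time_s: 12.58
eef_pos: [0.4778, 0.159, 0.0511]
tcp_rot: [[0.901, -0.435, 0.0], [-0.435, -0.901, -0.002], [0.001, 0.002, -1.0]]
wrist_force: [-1.2, 0.4, 0.1]
gripper_width: 0.005
```

```bash
cat > ang.py <<'E'
from st import *
from scipy.optimize import least_squares
def fit(c,n,C0=(.5795,.1275),phi0=150,fixC=False):
    T=np.array([d["uv"] for d in manip.tip_of(n,"tab3") if np.hypot(*(atz(c,d["uv"],.093)[:2]-C0))<.13 and np.hypot(*(atz(c,d["uv"],.093)[:2]-C0))>.085])
    P=np.array([atz(c,u,.093)[:2] for u in T])
    cap=manip.tip_of(n,"cap_center"); cp=atz(c,cap[0]["uv"],.112)[:2] if cap else None
    pt=[atz(c,d["uv"],.07)[:2] for d in manip.tip_of(n,"pointer_tip")]
    pt=[q for q in pt if abs(np.hypot(*(q-C0))-.152)<.02]
    a0=np.degrees(np.arctan2(*(P-C0).T[::-1])); k=np.round((a0-phi0)/72)
    def f(p):
        a=np.radians(p[2]+k*72); e=(P-p[:2]-.104*np.c_[np.cos(a),np.sin(a)]).ravel()
        e=list(e)+list((p[:2]-C0)*.5)
        if cp is not None: e+=list((p[:2]-cp)*.7)
        if pt: b=np.radians(p[3]); e+=list(pt[0]-p[:2]-.152*np.array([np.cos(b),np.sin(b)]))
        return np.array(e)
    r=least_squares(f,[*C0,phi0,148.],x_scale=[.01,.01,5,5])
    print(n,"C",r.x[:2],"tab3",r.x[2],"ptr",r.x[3] if pt else None,"per-tab",a0-72*k,"resid mm",np.abs(r.fun).max()*1e3)
E
python3 - <<'E'
from ang import *
s,R=st(); where((.58,.127),s,R)
for n in("wrist","side","scene"):
    c=cam(n)
    try: fit(c,n)
    except Exception as e: print(n,e)
    if n=="wrist": save(c,"w14.png",1.4)
    if n=="side": save(c,"s14.png",4,(120,180,280,310))
E
```

```text
t 12.5833 pos [0.4778 0.159  0.0511] yaw -25.76 z [ 0.0002 -0.0019 -1.    ] q [-0.8691  0.3301  0.4994  2.1172 -0.228   0.7458 -2.2443] F [-1.151   0.4169  0.0587] 0.004867342360111532
phi_tool -205.7648715211015 r 0.1059803606477988 t 0.015618907970574403 R 0.10712510036975822 ang 162.618773577438
wrist C [0.58   0.1269] tab3 152.50331482549961 ptr None per-tab [151.4205 153.1929 153.1628] resid mm 1.4555835918447155
side C [0.5827 0.1279] tab3 155.26727653813302 ptr 146.83644526113892 per-tab [157.2543 151.3661 152.7143 158.6605] resid mm 7.494834547402785
scene C [0.5824 0.1296] tab3 154.53928303570828 ptr None per-tab [153.8705 159.1881 156.0679 148.0824] resid mm 9.184559997253066
```

View pics/w14.png

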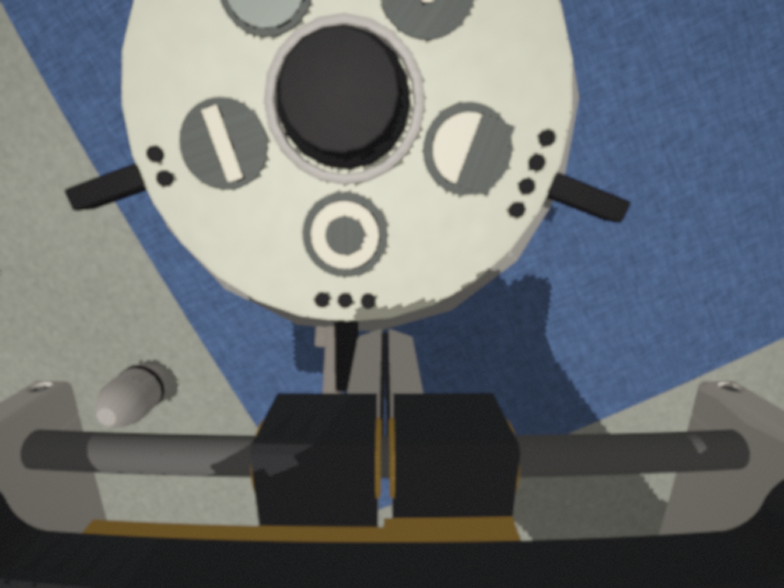

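View pics/s14.png

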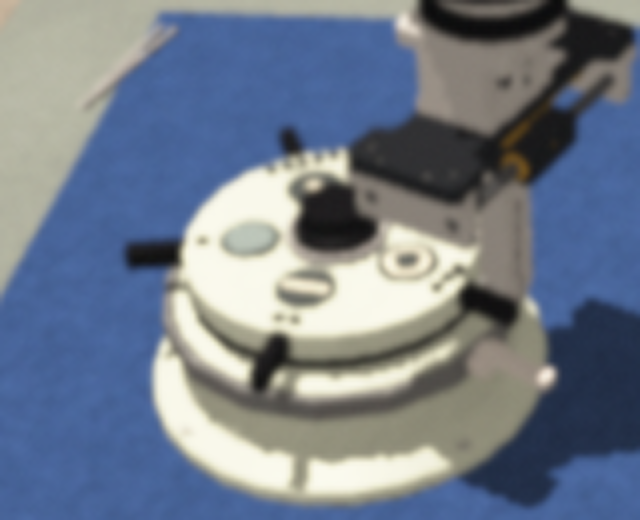

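Estimates put tab3 at 151.5–153° and the pointer at about 148.6°. I'll nudge 2.5°, then back off and lift to measure properly.

{"op": "apply_moves", "data": {
  "deltas": [
    [-0.0004, -0.0026, 0, 0, 0, 1.3],
    [-0.0004, -0.0024, 0, 0, 0, 1.2],
    [0, 0, 0, 0, 0, 0],
    [0, 0, 0, 0, 0, 0],
    [0, 0.008, 0, 0, 0, 0],
    [0, 0.008, 0, 0, 0, 0],
    [-0.01, 0, -0.03, 0, 0, 0],
    [-0.01, 0, -0.04, 0, 0, 0],
    [-0.01, -0.01, -0.04, 0, 0, 0],
    [-0.01, -0.02, 0, 0, 0, 0],
    [0, 0, 0, 0, 0, 0],
    [0, 0, 0, 0, 0, 0]
  ]
}}

```text
time_s: 14.18
eef_pos: [0.4467, 0.1909, 0.1647]
tcp_rot: [[0.876, -0.482, -0.003], [-0.482, -0.876, -0.003], [-0.001, 0.004, -1.0]]
wrist_force: [0.4, -0.5, -0.4]
gripper_width: 0.008
```

```bash
python3 - <<'E'
from ang import *
s,R=st(); where((.58,.127),s,R)
for n in("wrist","side"):
    c=cam(n)
    try: fit(c,n)
    except Exception as e: print(n,e)
    if n=="wrist": save(c,"w15.png",1.4); turret(n,c)
    if n=="side": save(c,"s15.png",4,(120,180,280,310))
E
```

```text
t 14.1833 pos [0.4467 0.1909 0.1647] yaw -28.8 z [-0.0025 -0.0029 -1.    ] q [-1.0386  0.1249  0.5507  2.0478 -0.0763  0.9921 -2.5227] F [ 0.4391 -0.4526 -0.3689] 0.008444259535208937
phi_tool -208.7983741999789 r 0.14760771940410655 t 0.008195345232500274 R 0.14783505170006644 ang 154.37948871588117
wrist C [0.5728 0.1569] tab3 154.22540907395714 ptr 158.1872869503188 per-tab [150.2496 150.2988] resid mm 97.52695447972013
wrist ptr [(array([261.7, 205.7]), 0.58, array([0.4492, 0.2063]))]
cap [(array([152.4, 212.9]), 0.68, array([0.5031, 0.2962]))]
tabs [(array([158.3,  87.1]), 0.93, array([0.601, 0.231])), (array([372.1,  90.3]), 0.89, array([0.5017, 0.0567]))]
side C [0.5811 0.1322] tab3 150.56649224403478 ptr 146.95306158686742 per-tab [146.1723 155.4347 152.9776 150.062  148.2212] resid mm 8.36239390750268
```

View pics/w15.png

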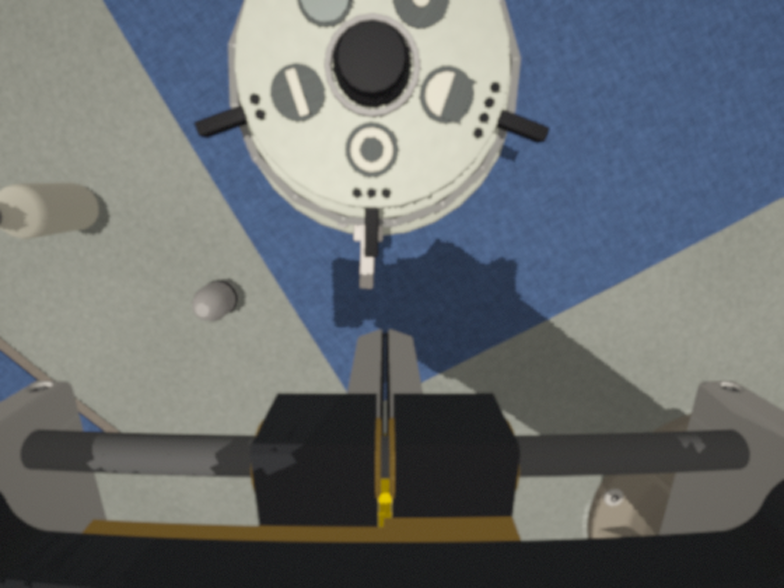

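View pics/s15.png

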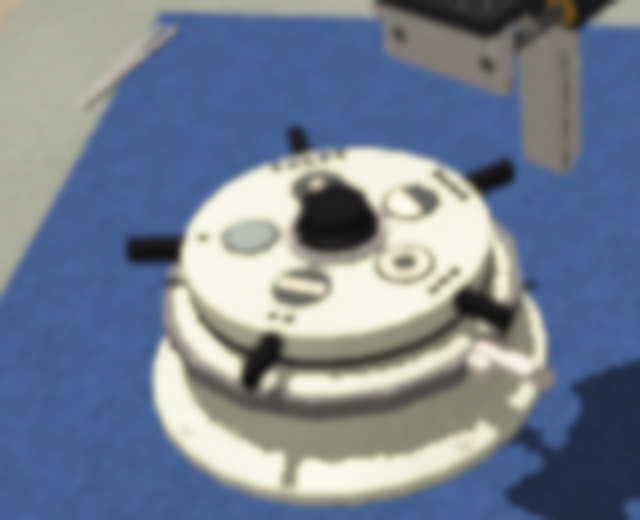

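```bash
python3 - <<'E'
from ang import *
c=cam("wrist"); save(c,"w16.png",8,(225,125,305,200))
for n,z in(("tabaxis",.1),):
  pass
for C in((.58,.127),(.579,.127),(.58,.128)):
  C=np.array(C)
  for u in ([261.7,205.7],):
    p=atz(c,u,.07)[:2]-C; print("ptr",C,np.degrees(np.arctan2(p[1],p[0])),np.hypot(*p))
# project predicted geometry overlays
im=cv2.resize(c["pixels"][125:210,225:305],None,fx=7,fy=7,interpolation=cv2.INTER_CUBIC)
C=np.array([.58,.127])
def line(phi,r0,r1,z,off,col):
    a=np.radians(phi); e=np.array([np.cos(a),np.sin(a)]);t=np.array([-e[1],e[0]])
    q=proj(c,[[*(C+e*r+t*off),z] for r in(r0,r1)])
    q=((q-[225,125]+.5)*7).astype(int); cv2.line(im,tuple(map(int,q[0])),tuple(map(int,q[1])),col,1)
for o in(-.005,.005):
    line(150.2,.088,.122,.1,o,(0,0,255)); line(148.6,.115,.152,.07,o,(0,255,0))
cv2.imwrite("pics/o16.png",im)
E
```

```text
ptr [0.58  0.127] 148.95760821786868 0.1527275978116702
ptr [0.579 0.127] 148.76306311172084 0.15187168728094036
ptr [0.58  0.128] 149.2801171354067 0.15221433704321266
```

View pics/o16.png

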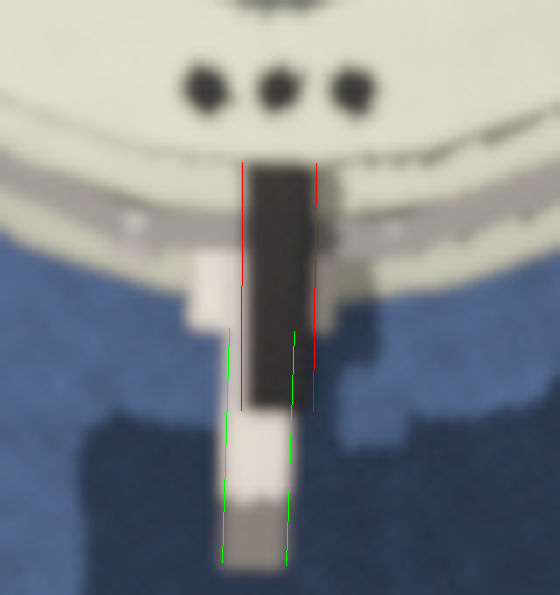

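The overlay shows the tab (dark, centre about 282) slightly anticlockwise of the pointer (centre about 257). tab3 is at about 150.4° and the pointer about 148.7°, so roughly 1.8° remains. I go back for a fine nudge.

{"op": "apply_moves", "data": {
  "deltas": [
    [0.014, 0.01, 0, 0, 0, 0],
    [0.014, 0.01, 0, 0, 0, 0],
    [0.013, 0, 0, 0, 0, 0],
    [0, 0, 0.03, 0, 0, 0],
    [0, 0, 0.03, 0, 0, 0],
    [0, 0, 0.02, 0, 0, 0],
    [0, 0, 0, 0, 0, 0]
  ]
}}

```text
time_s: 15.37
eef_pos: [0.4756, 0.1523, 0.0825]
tcp_rot: [[0.877, -0.481, 0.0], [-0.481, -0.877, -0.002], [0.001, 0.002, -1.0]]
wrist_force: [-1.0, -0.3, -0.4]
gripper_width: 0.004
```

```bash
python3 - <<'E'
from ang import *
s,R=st(); where((.58,.127),s,R)
c=cam("wrist"); save(c,"w17.png",1.4)
print("tilt in tool", R.T@[0,0,-1])
E
```

```text
t 15.3667 pos [0.4756 0.1523 0.0825] yaw -28.77 z [ 0.0004 -0.0023 -1.    ] q [-0.9166  0.2764  0.559   2.1042 -0.1977  0.8117 -2.3108] F [-0.9957 -0.3265 -0.419 ] 0.00418714645839349
phi_tool -208.77378762692368 r 0.10367055918027296 t 0.02805452460322809 R 0.10739944688620891 ang 166.36847895320986
tilt in tool [-0.0014 -0.0018  1.    ]
```

View pics/w17.png

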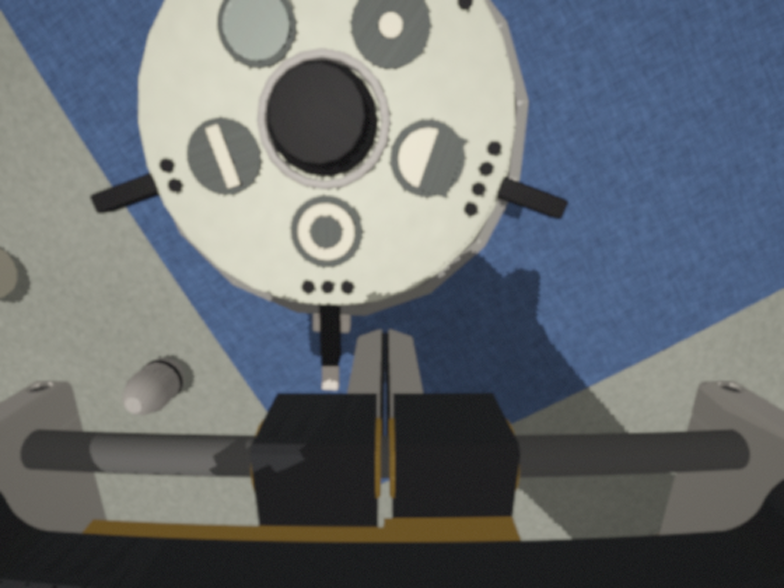

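At (330,340) px the tab, with the pointer tip at (330,385): this view has sideways parallax of about 3.4 mm, which agrees with 1.8° left. I'll lower and nudge.

{"op": "apply_moves", "data": {
  "deltas": [
    [-0.002, 0, 0.02, 0, 0, 0],
    [0, 0, 0.011, 0, 0, 0],
    [0, 0, 0, 0, 0, 0],
    [0, -0.005, 0, 0, 0, 0],
    [0, -0.003, 0, 0, 0, 0],
    [0, 0, 0, 0, 0, 0],
    [0, -0.003, 0, 0, 0, 0],
    [0, 0, 0, 0, 0, 0]
  ]
}}

```text
time_s: 16.08
eef_pos: [0.4847, 0.1663, 0.0597]
tcp_rot: [[0.877, -0.481, 0.008], [-0.481, -0.877, 0.003], [0.005, -0.006, -1.0]]
wrist_force: [0.2, 0.2, 0.1]
gripper_width: 0.005
```

```bash
cat > ov.py <<'E'
from ang import *
def ov(f,phi,ptr,box,C=(.58,.127),sc=7,n="wrist"):
    c=cam(n); C=np.array(C); l,t0,r,b=box
    im=cv2.resize(c["pixels"][t0:b,l:r],None,fx=sc,fy=sc,interpolation=cv2.INTER_CUBIC)
    def line(phi,r0,r1,z,off,col):
        a=np.radians(phi); e=np.array([np.cos(a),np.sin(a)]);t=np.array([-e[1],e[0]])
        q=proj(c,[[*(C+e*r+t*off),z] for r in(r0,r1)])
        q=(q-[l,t0]+.5)*sc; cv2.line(im,tuple(map(int,q[0])),tuple(map(int,q[1])),col,1)
    for o in(-.005,.005):
        line(phi,.088,.122,.1,o,(0,0,255)); line(ptr,.115,.152,.07,o,(0,255,0))
    cv2.imwrite("pics/"+f,im)
E
python3 - <<'E'
from ov import *
s,R=st(); where((.58,.127),s,R)
ov("o18.png",150.4,148.7,(200,190,300,280)); 
c=cam("wrist"); fit(c,"wrist")
E
```

```text
t 16.0833 pos [0.4847 0.1663 0.0597] yaw -28.76 z [ 0.0076  0.0027 -1.    ] q [-0.9044  0.3293  0.5356  2.1009 -0.2411  0.7612 -2.2907] F [0.1792 0.2073 0.1296] 0.0051366591501002925
phi_tool -208.76295635103554 r 0.10250080782584013 t 0.011406773526651265 R 0.10313355461360828 ang 157.58706086362636
wrist C [0.5798 0.127 ] tab3 149.94846314455177 ptr None per-tab [150.5519 149.4873 150.081 ] resid mm 1.7497837068563282
```

View pics/o18.png

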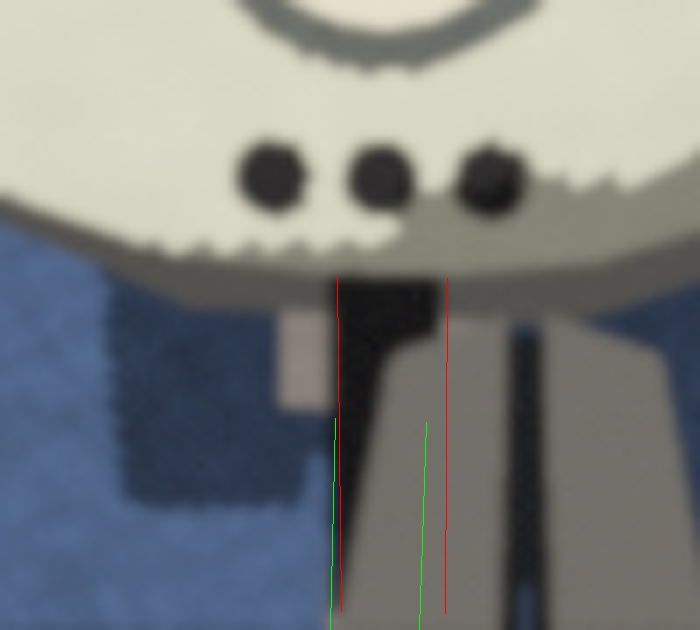

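{"op": "apply_moves", "data": {
  "deltas": [
    [0, 0.006, 0, -0.3, -0.3, 0],
    [-0.003, 0, 0.009, 0, 0, 0],
    [0, 0, 0, 0, 0, 0],
    [0, -0.003, 0, 0, 0, 0],
    [0, -0.002, 0, 0, 0, 0],
    [0, 0, 0, 0, 0, 0]
  ]
}}

```text
time_s: 16.83
eef_pos: [0.4797, 0.1651, 0.0486]
tcp_rot: [[0.876, -0.483, -0.002], [-0.483, -0.876, -0.001], [-0.002, 0.002, -1.0]]
wrist_force: [-0.4, -0.3, -0.1]
gripper_width: 0.005
```

```bash
python3 - <<'E'
from ov import *
s,R=st(); where((.58,.127),s,R)
ov("o19.png",149.5,148.7,(200,190,300,280)); 
c=cam("wrist"); fit(c,"wrist")
E
```

```text
t 16.8333 pos [0.4797 0.1651 0.0486] yaw -28.85 z [-0.0025 -0.0009 -1.    ] q [-0.897   0.3466  0.5274  2.1101 -0.2542  0.748  -2.2815] F [-0.3958 -0.2993 -0.1422] 0.004565368594891185
phi_tool -208.85259278282527 r 0.10621240812287569 t 0.014991436657262543 R 0.10726517986890725 ang 159.18139567524184
wrist C [0.5797 0.1283] tab3 149.68587717612232 ptr None per-tab [149.1311 149.3088 149.9087] resid mm 1.4832411879442284
```

View pics/o19.png

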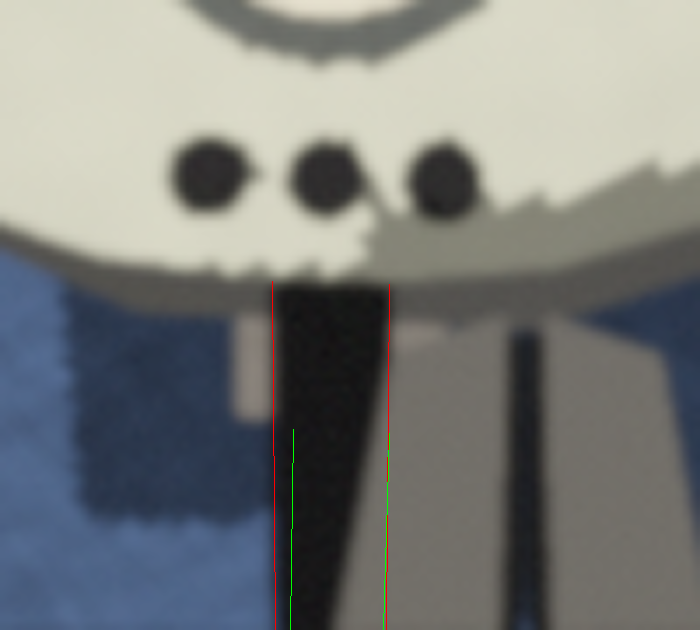

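In contact at about 149.4°. A last 1.5 mm nudge, then back off and look.

{"op": "apply_moves", "data": {
  "deltas": [
    [0, -0.0015, 0, 0, 0, 0],
    [0, 0, 0, 0, 0, 0],
    [0, 0.008, 0, 0, 0, 0],
    [0, 0.008, 0, 0, 0, 0],
    [-0.01, 0, -0.03, 0, 0, 0],
    [-0.01, 0, -0.04, 0, 0, 0],
    [-0.01, -0.01, -0.04, 0, 0, 0],
    [-0.01, -0.015, 0, 0, 0, 0],
    [0, 0, 0, 0, 0, 0],
    [0, 0, 0, 0, 0, 0]
  ]
}}

```text
time_s: 17.92
eef_pos: [0.4464, 0.1881, 0.1627]
tcp_rot: [[0.874, -0.487, -0.004], [-0.487, -0.874, -0.001], [-0.003, 0.003, -1.0]]
wrist_force: [0.8, -1.8, 0.3]
gripper_width: 0.004
```

```bash
python3 - <<'E'
from ov import *
s,R=st(); where((.58,.127),s,R)
ov("o20.png",148.7,148.7,(225,125,325,215)); 
c=cam("wrist"); save(c,"w20.png",1.4); turret("wrist",c)
for C in ((.58,.127),(.579,.127)):
  print([np.degrees(np.arctan2(*(atz(c,d["uv"],.093)[:2]-C)[::-1])) for d in manip.tip_of("wrist","tab3")])
E
```

```text
t 17.9167 pos [0.4464 0.1881 0.1627] yaw -29.13 z [-0.0041 -0.0012 -1.    ] q [-1.0575  0.1267  0.5794  2.0534 -0.0839  0.9878 -2.5145] F [ 0.8119 -1.7531  0.3353] 0.0037852893252704415
phi_tool -209.13141417826424 r 0.1464614134133276 t 0.011629432271967005 R 0.14692239214632305 ang 155.40850056844377
wrist ptr []
cap [(array([259.4,  46. ]), 0.72, array([0.5789, 0.1293]))]
tabs [(array([264.2, 165.7]), 0.91, array([0.4879, 0.177 ])), (array([364.2,  91. ]), 0.57, array([0.5032, 0.0614])), (array([151.9,  85.5]), 0.55, array([0.6039, 0.2311]))]
[np.float64(151.48803736688836), np.float64(-139.48593609534583), np.float64(77.07253419458975)]
[np.float64(151.2249726050977), np.float64(-139.11449736867408), np.float64(76.55061103523644)]
```

View pics/o20.png

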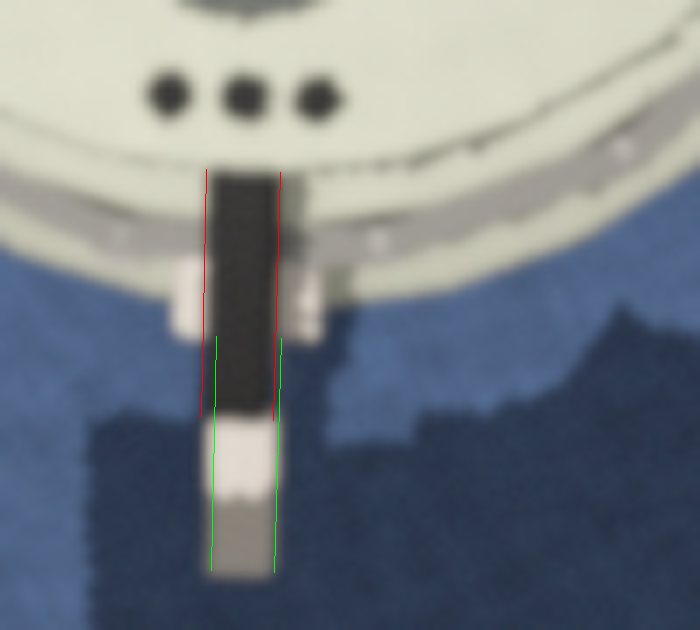

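View pics/w20.png

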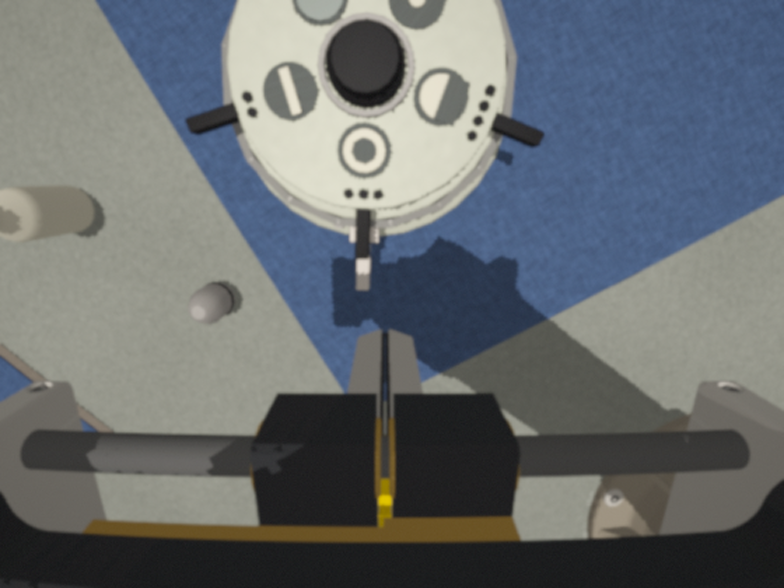

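The overlay shows tab and pointer within about 0.5°. I'll put the camera in the pointer's radial plane for a parallax-free check.

{"op": "apply_moves", "data": {
  "deltas": [
    [0, -0.009, 0, 0, 0, 1.1],
    [0, -0.0085, 0, 0, 0, 1.1],
    [0, 0, 0, 0, 0, 0],
    [0, 0, 0, 0, 0, 0]
  ]
}}

```text
time_s: 18.6
eef_pos: [0.4558, 0.2037, 0.1603]
tcp_rot: [[0.851, -0.526, -0.007], [-0.526, -0.851, -0.005], [-0.003, 0.008, -1.0]]
wrist_force: [0.2, -0.2, -1.1]
gripper_width: 0.005
```

```bash
python3 - <<'E'
from ov import *
s,R=st(); where((.58,.127),s,R)
ov("o21.png",148.7,148.7,(230,125,320,215)); 
c=cam("wrist"); g=cv2.cvtColor(c["pixels"],cv2.COLOR_BGR2GRAY).astype(float)
T=np.array(c["cam_to_world"]); p=T[:2,3]-[.58,.127]; print("cam ang",np.degrees(np.arctan2(p[1],p[0])),np.hypot(*p))
for r in range(148,208,4): print(r,g[r,255:290].astype(int))
E
```

```text
t 18.6 pos [0.4558 0.2037 0.1603] yaw -31.73 z [-0.0071 -0.0051 -1.    ] q [-1.0632  0.1643  0.5779  2.0231 -0.1056  0.9918 -2.5574] F [ 0.2474 -0.224  -1.1452] 0.005195516607169342
phi_tool -211.72536970535182 r 0.14596885889338937 t 8.545598484771271e-05 R 0.14596888390805612 ang 148.30817352259177
cam ang 146.2317581070601 0.06930085897917707
148 [199 199 198 198 199 201 202 204 206 207 208 207 207 207 208 207 205 204
 204 204 204 203 204 202 203 205 206 205 204 204 200 201 201 199 192]
152 [210 211 211 212 211 211 211 210 210 210 210 209 209 207 195 156  98  64
  58  58  55  57  56  55  55  78 110 133 163 191 203 206 209 210 210]
156 [139 140 149 157 166 174 179 181 181 181 180 179 182 185 176 144  98  64
  57  55  56  55  55  52  54  73 105 134 161 177 180 175 168 162 154]
160 [161 166 164 160 159 157 157 157 157 157 157 157 157 156 146 118  82  59
  56  55  56  54  53  51  51  58  76  95 120 143 153 156 156 156 155]
164 [185 180 177 182 189 193 193 194 193 200 211 214 213 214 205 172 116  69
  56  54  54  54  53  52  56  81 115 133 157 173 161 140 147 170 185]
168 [113 121 133 
[... 717 characters left out ...]
56  58  56  57  60  63  62  83 143 193 212
 216 217 217 215 214 208 189 143  86  58  54  54  53  53  54  55  54]
192 [ 54  55  56  55  52  52  54  54  53  53  55  54  54  57  78 139 187 207
 213 213 208 197 177 151 125  94  67  59  56  56  53  54  55  55  54]
196 [ 56  56  55  55  55  54  54  53  52  55  54  55  54  55  65  88 116 131
 136 136 133 132 132 130 119  94  65  58  56  54  54  53  53  53  57]
200 [ 55  56  53  54  54  54  55  56  55  56  54  53  52  53  62  88 116 128
 132 133 131 132 132 132 120  94  66  56  53  53  55  54  53  52  51]
204 [ 55  54  55  55  56  57  57  57  57  55  54  56  53  56  60  86 115 127
 130 131 131 130 131 130 120  93  66  57  58  54  55  54  56  57  55]
```

View pics/o21.png

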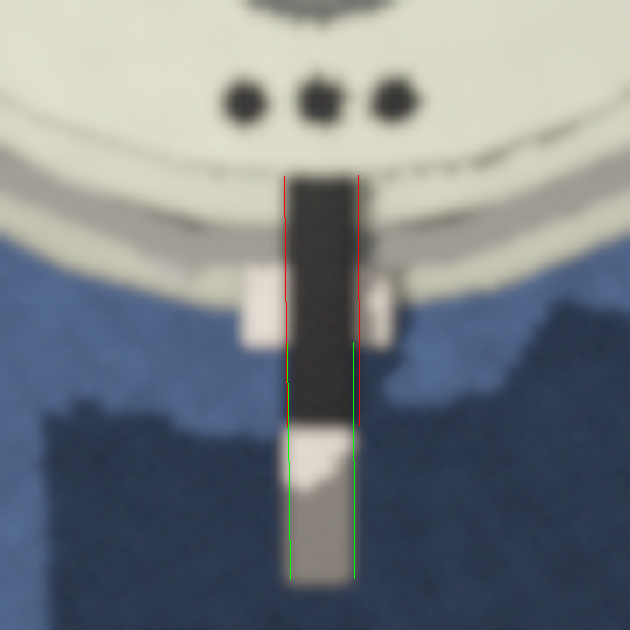

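In this view the tab centre is at column 275.4 and the pointer's at 274.8, so they are aligned to within about 0.6 mm (0.3°). The overlay agrees. I'll lift well clear and do the final check.

{"op": "apply_moves", "data": {
  "deltas": [
    [-0.005, 0, -0.03, 0, 0, 0],
    [-0.005, 0, -0.03, 0, 0, 0],
    [0, 0, -0.03, 0, 0, 0],
    [0, 0, 0, 0, 0, 0],
    [0, 0, 0, 0, 0, 0],
    [0, 0, 0, 0, 0, 0]
  ]
}}

```text
time_s: 19.2
eef_pos: [0.4465, 0.2079, 0.2532]
tcp_rot: [[0.851, -0.526, -0.009], [-0.526, -0.851, -0.007], [-0.004, 0.011, -1.0]]
wrist_force: [0.0, -0.6, -0.8]
gripper_width: 0.004
```

```bash
python3 - <<'E'
from ov import *
s,R=st(); print(np.abs(s["qvel"]).max())
save(cam("side"),"s22.png",1.4); ov("o22.png",148.7,148.7,(210,90,320,190),sc=6)
E
```

```text
t 19.2 pos [0.4465 0.2079 0.2532] yaw -31.72 z [-0.0088 -0.0071 -0.9999] q [-1.1162  0.0465  0.5774  1.9166 -0.0256  1.1973 -2.6541] F [ 0.0455 -0.5997 -0.8261] 0.004058681642692173
0.012243211978596822
```

View pics/s22.png

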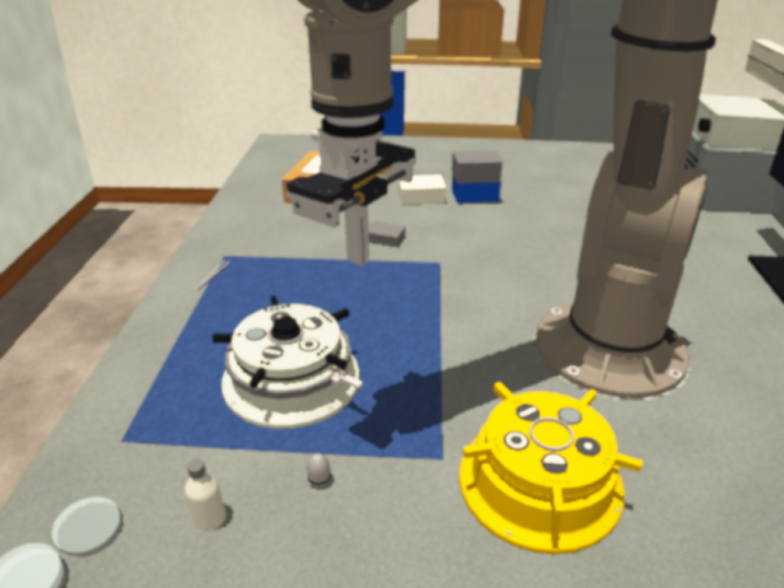

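View pics/o22.png

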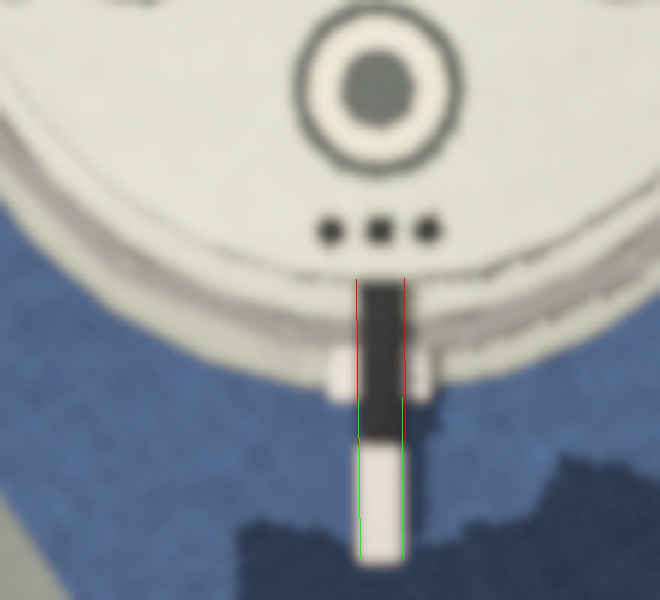

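The side view shows the cap in place, with the bottle, objective and slide box where they were and the arm clear of everything. The overlay shows the three-dot tab straight over the pointer, so I'm handing in.

```bash
python3 -c "
from station import manip
print(manip.job_done())"
```

```text
the job is handed in; nothing more can be done
None
```

I turned the white turret about 174° clockwise by pushing the three-dot tab with shut fingertips. A last small nudge brought it over the pointer, and I handed the job in with about 19 s on the robot's clock.

**Last checks:**
- With the wrist camera nearly in line with the pointer, the tab and the pointer agree to about 0.6 mm (0.3° or less).
- The final side picture shows the cap on the turret and the bottle, objective and slide box in place. The arm was lifted clear, and the readings I printed never showed more than about 3 N at the wrist.

**What failed or disagreed:**
- **First pass:** it went over the tab without touching it. The visible fingertips end about 28 mm short of the reported TCP, so I lowered the tool by that much and tried again.
- **Side and scene cameras:** the trained networks' angles there scattered by several degrees, and one late wrist reading gave 151.5° for the tab (pointer about 148.7°). I relied on the overlays and pixel edges in the wrist pictures instead.

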